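# Hook the circuit-board holder's clamping spring onto its post

### The arm

A 6-joint arm with a two-finger parallel gripper is mounted at the origin on the work surface. World frame = base frame: x ahead of the robot, y to its left, z up, the work surface at z = 0. Lengths are in mm, angles in rad, forces in N, time in s.
With the tool pointing down it reaches from about 400 to 925 mm from the base axis. Payload 12.5 kg.
Tool frame: the origin (TCP) lies midway between the tips of the shut fingers; the grasp point (between the pads) lies 19 mm behind it; z points along the fingers, y is the direction in which the jaws open and shut (so a half turn about z gives the same grasp; the last joint's range is limited). The gripper opens to 95 mm and grips with 3 to 60 N. Pads are 20 mm wide; open, the fingers measure 119 mm over their backs; the gripper's body (75 mm by 180 mm) begins 59 mm behind the grasp point.
Start: joints at [1.215, 0.491, 1.559, -0, 1.092, -0.106], TCP at [154.488, 605.624, 214.661] pointing down, gripper open.
Joint ranges: [-3.1, 3.1], [-0.84, 2.19], [0.05, 2.79], [-1.13, 4.28], [0.06, 2.93], [-2.69, 2.69]. Speed limits (rad/s): [2.22, 2.22, 2.79, 3.14, 3.14, 3.14].

### API

Orientations are given as [roll, pitch, yaw] about the fixed x, y, z axes, in that order (R = Rz(yaw) Ry(pitch) Rx(roll)).
In Python, from cell import env, eyes, job_done, boxes_of, regions_of gives the robot as it stands.
- The arm moves only by the tool send_rows, never from a script. Its argument "plan" is text: rows parted by semicolons, each of 5 numbers parted by spaces: the shift along the tool's x, y, z in mm, then the turn about the tool's z in rad, then the finger opening in mm, from 0 to 95.1. In form: x y z roll gripper; .... A call has 1 to 8 rows; each row shifts and turns the pose as measured when the row begins, along the tool's axes as they then stand; what a row does not reach is not made up. A row lasts 1/10 s, in which the tool goes at most 50 mm and 8.59 degrees, less where a joint would pass 70% of its speed; a pose out of reach is approached as far as the arm can. A call with a gripper value outside its range is refused whole. The fingers move at their own pace and stop on an object; the grip force is fixed at half the most. Time passes only in rows, so rows that do not move let the fingers close. It gives the time, the measured TCP pose, the force and the opening at its end, in the units of the state.
- env.state(): the state, without advancing time (a new reading comes with each control period).
- eyes.read_camera(name): name is "scene" or "top" or "wrist"; returns a dict with "image" (384x512x3 uint8, red, green, blue), "vertical_fov" (degrees; the focal length in pixels is half the picture's height over the tangent of half this angle, whatever the lens; pixels are square), "cx", "cy" (the principal point, pixels), "k1" (the pictures are not rectified: a ray, as slopes to the right and down, at radius r is drawn at 1 + k1 r^2 times it, then the intrinsics apply), "extrinsics" (4x4, takes a point from camera to world coordinates). Camera axes: x right, y up, looking along -z (the intrinsics and any distortion apply to the point x, -y, -z); pixel columns grow to the right and rows downward; lengths in mm; the calibration is good to about 2 mm. A picture is of the moment at which its call begins. There is no depth.
- job_done(): hands the job in, once; it reports no verdict.
Trained networks look in a picture, given as the dict that the camera call returned (one of the last four; its "shot" number tells which), for a name from the list of things; names that differ only in an ending like _2 or _b are one class to them, and where a whole thing is asked for, a point or a joint stands for the part that bears it (a point fixed in the world has none). Each returns a list of dicts, best first, with "confidence" (0 to 1); they miss things now and then, are a little off and sometimes report something else, mostly with a low value. They report only what shows in the picture. A call takes as long as a camera call. They do not tell look-alikes from the thing itself.
- boxes_of(target, picture): "bbox" ([left, top, width, height] in pixels, round what is visible of it).
- regions_of(target, picture): "pixels" (384x512 bool, what is visible of it) and "bbox" ([left, top, width, height] in pixels, round what is visible of it).
The state is a dict: "t": time; "joints": joint angles; "qvel": joint speeds; "tau": joint torques, N m; "eef_pos": TCP position; "tcp_rot": TCP orientation; "ft_force": force on the tool from outside, world axes, zero at the start; "moment": the same for the moment, N m; "opening": opening from 0.0 (shut) to 1.0 (fully open).
Only numpy, scipy, OpenCV 4.12 (cv2) and the standard library are available. Lean on these libraries where they do the work, as an engineer would, in place of code of your own. Each camera call takes 0.05 s, during which the arm holds its last target.

### The job

The clamping spring of the circuit-board holder has come off its post. Take the spring puller from its rest, hook it into the spring's open eye and stretch the spring just far enough to lift its end over the headed post and settle it down round the neck, so that the spring holds the jaw shut on the board; do not overstretch the spring, force the puller against the holder, or touch the spring with the fingers. Then stand the puller back upright in its rest, leaving the other things on the bench where they are.

Things in the scene. Friction and masses are not known exactly. Their poses are not given: they have to be found in the camera images.
- holder: Circuit-board holder, fixed: dark steel base plate 190 (x) by 250 (y) by 12 mm, origin at the centre of its underside. Over it a green board (41 mm up) between an aluminium rail at the +y end and a sliding jaw at the -y end (both 52 mm high). The spring lies on the line x=-55 mm, 40 mm above the bench, from the jaw towards the post, and is stretched towards +y. Below it is free space down to the plate.
- jaw (a joint): Travel of the clamping jaw along the holder's +y, m: 0 open, 0.006 shut on the board (stop). It slides with about 1 N of friction, so drawing the spring first draws the jaw shut and only then stretches the spring. The spring's pivot rides on the jaw, 149 mm before the post's axis when open, 143 mm when shut.
- spring: Swivel at the spring's fixed end; origin on its vertical pivot axis, 40 mm above the bench. Its y axis is the level direction in which the spring now points (turns easily, -0.12 to 0.5 rad about z from the holder's y; positive is away from the board). The spring can be lifted by its end, up to 0.4 rad, and drops level again. A coil of 13 mm diameter runs to 65 mm from the pivot, then comes the link.
- link: The spring's flat steel end link, wire 4 mm thick, with two windows; origin on the pivot when unstretched, moves along the spring's y. Cross wires centred at 70, 100, 128 mm from its origin, side wires at 11 mm either side. The puller pulls on the wire at 100. Load 3 N at first, then 0.25 N more per mm: 8 N when hooked (20 mm), 9 to 11.5 N passing over the head; over 16 N is overstretched.
- puller_eye (a point): Centre of the link's near window, the eye for the puller (26 mm long, 18 mm wide inside), 85 mm from the link's origin, at the height of the wire's axis; y axis along the spring towards its end, z up. Moves with the link.
- end_bar (a point): Middle of the link's end wire (at 128 mm), on the wire's axis, same axes as puller_eye. The far window before it (24 mm long, 18 mm wide inside) goes over the post, so that this wire ends up behind the post's neck.
- post: The fixed steel anchor post, origin 12 mm above the bench on its axis: neck 6 mm in diameter up to 48 mm above the bench, then a round head 13 mm in diameter, its top 52 mm above the bench; below 26 mm it is 16 mm thick.
- post_neck (a point): Point on the post's axis at the spring's height (40 mm above the bench), with the holder's axes. Hooked, the end wire's axis lies 5 mm from here towards the holder's +y. To pass over the head the end wire must first be lifted 15 mm or more; to come down over it, the end wire's axis must be 9 to 19 mm from here towards +y and within 2 mm sideways.
- puller: Spring puller, about 90 g, handle up: black handle 18 (x, gripped) by 26 (y) by 62 mm (z), origin at the centre of its underside; below it a steel shank, 6 mm in diameter, 50 mm long, ending in a toe along the puller's +y (5 mm thick, axis 50 mm below the origin, tip 8 mm from the shank's axis). The shank pulls the wire, the toe lifts it. It may tilt a few degrees in the grip under load.
- puller_toe (a point): Point on the shank's axis at the height of the toe's axis (50 mm below the handle's underside), with the puller's axes.
- puller_rest: Fixed grey rest: base 60 by 70 mm, two cheeks 75 mm high with a 12 mm slot between them along y, open at its ends; origin at the centre of the underside. The puller stands with its origin on the axis 75 mm up: shank and toe in the slot, toe towards the rest's +y, handle on the cheeks between low lips (8 mm high, 32 mm apart in y); nothing stands beside the handle in x.
- solder_reel: Solder reel standing on its flange, 62 mm diameter, 40 mm high; origin at the centre of its underside. Leave.
- pliers: Long-nose pliers lying flat, 165 mm long, 15 mm high; origin at the joint. Leave.
- flux_jar: Small jar, 44 mm diameter, 45 mm high; origin at the centre of its underside. Leave.
- driver: Screwdriver lying flat, 150 mm long. Leave.
- meter: Yellow hand-held multimeter lying flat, 85 by 160 by 32 mm; origin at the centre of its underside. Leave.
- parts_tray: Black divided parts tray, 100 by 140 by 25 mm; origin at the centre of its underside. Leave.
Things that resemble listed ones, but are neither listed nor needed, are in the scene too. Of the things that look like the puller_rest, take the one that is nearest to the robot's base at the start.

How it is judged:
By the outcome, as a careful person would: the job done as asked, in the order asked, and still so for the second after the job is handed in, with the robot touching nothing.
It also fails if it takes over 67 s, if anything falls off the work surface, if the arm or the gripper's body presses on something with over 40 N, if the wrist force passes 120 N, or if a joint passes its speed limit or range.

## Working session

There is one attempt and no reset: what is moved stays moved. The work goes in short steps, Python scripts to look and compute and a tool call to move; the robot and the scene stay as the last step left them, time stands still between calls to the robot, and variables do not carry over. Pictures are saved under pics/ and viewed, and the job is handed in when it is done.

Besides the shell and the picture viewer there is one more tool, called after "Call:" as name(argument=value, ...) on one line, values as JSON. send_rows: Moves the arm, as the interface text tells. Its arguments: {"type":"object","properties":{"plan":{"type":"string"}},"required":["plan"]}

```bash
ls; mkdir -p pics; cat > h.py <<'E'
import numpy as np, cv2
from cell import env, eyes, job_done, boxes_of, regions_of
def cam(n,save=None):
    d=eyes.read_camera(n)
    if save: cv2.imwrite('pics/'+save,d['image'][:,:,::-1])
    return d
def K(d):
    f=d['image'].shape[0]/2/np.tan(np.radians(d['vertical_fov'])/2); return f
def proj(d,P):
    P=np.atleast_2d(P); T=np.linalg.inv(np.array(d['extrinsics'])); p=P@T[:3,:3].T+T[:3,3]
    x=p[:,0]/-p[:,2]; y=-p[:,1]/-p[:,2]; r2=x*x+y*y; s=1+d['k1']*r2; f=K(d)
    return np.c_[d['cx']+f*x*s, d['cy']+f*y*s]
def ray(d,u,v):
    f=K(d); xd=(u-d['cx'])/f; yd=(v-d['cy'])/f; x,y=xd,yd
    for _ in range(20):
        s=1+d['k1']*(x*x+y*y); x,y=xd/s,yd/s
    T=np.array(d['extrinsics']); w=T[:3,:3]@np.array([x,-y,-1.]); return T[:3,3],w/np.linalg.norm(w)
def atz(d,u,v,z):
    o,w=ray(d,u,v); return o+w*(z-o[2])/w[2]
def tri(obs):
    A=np.zeros((3,3));b=np.zeros(3)
    for d,u,v in obs:
        o,w=ray(d,u,v);M=np.eye(3)-np.outer(w,w);A+=M;b+=M@o
    return np.linalg.solve(A,b)
E
python3 - <<'E'
from h import *
np.set_printoptions(precision=3,suppress=True)
for n in ['scene','top','wrist']:
    d=cam(n,n+'0.png'); print(n,d['vertical_fov'],d['cx'],d['cy'],d['k1'],d['extrinsics'])
    for t in ['holder','spring','link','post','puller','puller_rest','jaw','solder_reel','flux_jar','parts_tray','meter','pliers','driver']:
        print(t,[(np.round(b['confidence'],2),np.round(b['bbox']).tolist()) for b in boxes_of(t,d)][:4])
print(env.state())
E
```

```text
pics
scene 48.19572399692667 256.6466743972437 188.9675072647359 -0.10825741531063511 [[   0.862   -0.315    0.398  992.444]
 [   0.507    0.537   -0.674 -805.885]
 [  -0.001    0.782    0.623  795.14 ]
 [   0.       0.       0.       1.   ]]
holder [(np.float64(0.91), [233.0, 182.0, 108.0, 78.0])]
spring [(np.float64(0.72), [260.0, 192.0, 21.0, 20.0]), (np.float64(0.36), [269.0, 195.0, 16.0, 10.0]), (np.float64(0.24), [249.0, 205.0, 49.0, 41.0]), (np.float64(0.23), [229.0, 170.0, 47.0, 32.0])]
link [(np.float64(0.67), [266.0, 192.0, 23.0, 11.0])]
post []
puller [(np.float64(0.83), [170.0, 224.0, 15.0, 26.0]), (np.float64(0.64), [307.0, 127.0, 39.0, 11.0]), (np.float64(0.18), [283.0, 184.0, 7.0, 12.0])]
puller_rest [(np.float64(0.86), [222.0, 234.0, 33.0, 50.0]), (np.float64(0.57), [101.0, 278.0, 42.0, 51.0]), (np.float64(0.56), [168.0, 241.0, 32.0, 40.0])]
jaw [(np.float64(0.46), [172.0, 222.0, 13.0, 27.0])]
solder_reel [(np.float64(0.63), [274.0, 130.0, 20.0, 20.0])]
flux_jar [(np.float64(0.89), [186.0, 210.0, 18.0, 25.0])]
parts_tray [(np.float64(0.81), [166.0, 276.0, 72.0, 73.0])
[... 1366 characters left out ...]
5 [[  0.246  -0.937  -0.246  85.274]
 [  0.969   0.238   0.063 623.586]
 [ -0.     -0.254   0.967 385.48 ]
 [  0.      0.      0.      1.   ]]
holder []
spring []
link []
post []
puller []
puller_rest []
jaw []
solder_reel []
flux_jar []
parts_tray []
meter []
pliers []
driver []
{'t': 2.1, 'joints': array([ 1.215,  0.491,  1.559,  0.   ,  1.092, -0.106]), 'qvel': array([-0.002, -0.001, -0.001,  0.   , -0.001,  0.   ]), 'tau': array([  0.   , -61.247, -25.843,   0.069,   0.045,   0.   ]), 'eef_pos': array([154.48 , 605.643, 214.667]), 'tcp_rot': array([3.141, 0.   , 2.892]), 'ft_force': array([ 0.336,  0.212, -0.455]), 'moment': array([ 0.009, -0.036,  0.024]), 'opening': 1.0036555305777648}
```

View images.

```bash
python3 - <<'E'
import cv2
a=cv2.imread('pics/scene0.png'); b=cv2.imread('pics/top0.png')
cv2.imwrite('pics/s_c.png',cv2.resize(a[110:350,90:390],None,fx=2.6,fy=2.5,interpolation=cv2.INTER_CUBIC))
cv2.imwrite('pics/t_c.png',cv2.resize(b[120:270,110:400],None,fx=2.7,fy=3.9,interpolation=cv2.INTER_CUBIC)) if 0 else cv2.imwrite('pics/t_c.png',cv2.resize(b[120:270,110:400],None,fx=2.7,fy=2.7,interpolation=cv2.INTER_CUBIC))
E
```

```text
(no output)
```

View pics/s_c.png

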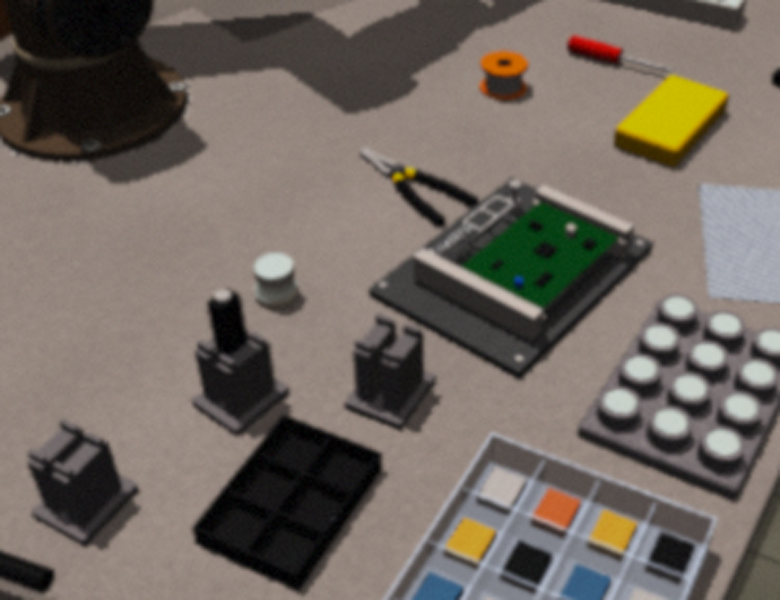

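View pics/t_c.png

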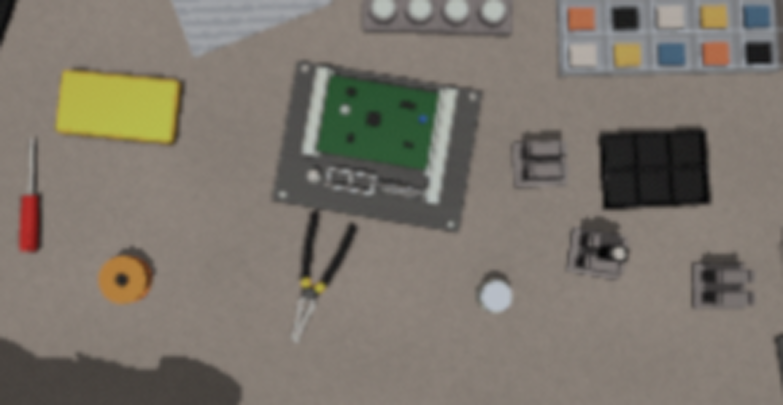

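View pics/wrist0.png

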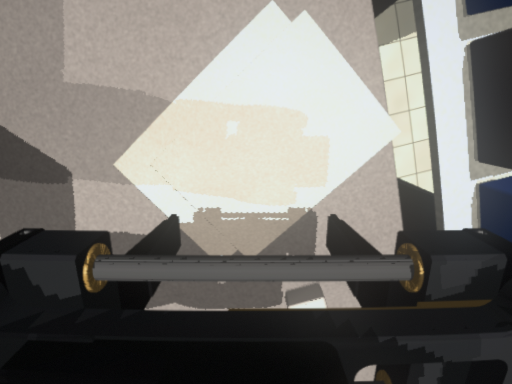

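```bash
cat > off.py <<'E'
import numpy as np,cv2,h,json
E
python3 - <<'E'
from h import *
np.set_printoptions(precision=1,suppress=True)
t=cam('top','t1.png'); s=cam('scene','s1.png')
import pickle; pickle.dump((t,s),open('ts.pkl','wb'))
f=lambda x,y:(110+x/2.7,120+y/2.7)
for n,p,z in [('post',(314,175),52),('restA',(540,145),75),('restC',(722,272),75),('restB',(597,240),75),('pullertop',(620,253),137),('hc1',(298,62),12),('hc2',(480,90),12),('hc3',(458,230),12),('hc4',(274,200),12),('linkL',(327,180),40),('linkR',(377,183),40),('jar',(496,295),45),('plA',(315,213),10),('plB',(353,227),10)]:
    u,v=f(*p); P=atz(t,u,v,z); print(n,P,np.hypot(*P[:2]),proj(s,P))
E
```

```text
post [577.   61.4  52. ] 580.2304082866126 [[286.  183.3]]
restA [ 620.  -222.8   75. ] 658.818596393821 [[246.2 246.3]]
restC [ 465.6 -456.7   75. ] 652.221137045539 [[126.3 288. ]]
restB [ 502.4 -296.6   75. ] 583.4178444203682 [[186.1 247.4]]
pullertop [ 486.5 -311.5  137. ] 577.6662429798519 [[173.3 229.4]]
hc1 [729.5  89.7  12. ] 734.9618195142892 [[338.5 206.2]]
hc2 [ 697.9 -151.8   12. ] 714.1932191574738 [[289.  257.7]]
hc3 [ 512.3 -126.4   12. ] 527.7047667499968 [[231.  225.1]]
hc4 [545.8 115.8  12. ] 557.9557436490522 [[284.6 181. ]]
linkL [571.8  45.3  40. ] 573.6182053603212 [[281.6 189.1]]
linkR [569.5 -19.1  40. ] 569.8353627173725 [[269.8 201.6]]
jar [ 429.8 -174.4   45. ] 463.81941301679313 [[194.  215.7]]
plA [530.1  61.6  10. ] 533.689547510279 [[271.3 189.7]]
plB [513.   11.2  10. ] 513.0963238910188 [[257.5 197.2]]
```

```bash
cat > pl.py <<'E'
from h import *
def plan(targets,op=95,vmax=45,rmax=0.145,state=None,dec=1):
    """targets list of (x,y,z,yaw). emits rows"""
    s=state or env.state(); p=np.array(s['eef_pos'],float); yaw=s['tcp_rot'][2]; rows=[]
    for x,y,z,w in targets:
        g=np.array([x,y,z],float); dw=(w-yaw+np.pi)%(2*np.pi)-np.pi
        n=max(1,int(np.ceil(max(np.linalg.norm(g-p)/vmax,abs(dw)/rmax))))
        d=(g-p)/n
        for i in range(n):
            X=np.array([np.cos(yaw),np.sin(yaw),0]);Y=np.array([np.sin(yaw),-np.cos(yaw),0])
            rows.append((d@X,d@Y,-d[2],-dw/n)); yaw+=dw/n
        p=g
    for i in range(0,len(rows),8): print('; '.join('%.*f %.*f %.*f %.3f %g'%(dec,a,dec,b,dec,c,r,op) for a,b,c,r in rows[i:i+8]))
    print(len(rows),'rows; start',s['t'],s['eef_pos'],s['tcp_rot'])
E
python3 - <<'E'
from pl import *
plan([(500,230,300,1.9),(560,-80,300,1.441)])
E
```

```text
-35.6 -23.2 -7.1 0.083 95; -37.4 -20.2 -7.1 0.083 95; -39.0 -17.0 -7.1 0.083 95; -40.2 -13.8 -7.1 0.083 95; -41.2 -10.4 -7.1 0.083 95; -42.0 -6.9 -7.1 0.083 95; -42.4 -3.5 -7.1 0.083 95; -42.5 0.1 -7.1 0.083 95
-42.4 3.6 -7.1 0.083 95; -41.9 7.1 -7.1 0.083 95; -41.2 10.5 -7.1 0.083 95; -40.2 13.9 -7.1 0.083 95; -39.1 -5.4 -0.0 0.057 95; -39.3 -3.2 -0.0 0.057 95; -39.5 -0.9 -0.0 0.057 95; -39.4 1.3 -0.0 0.057 95
-39.3 3.6 -0.0 0.057 95; -39.0 5.9 -0.0 0.057 95; -38.6 8.1 -0.0 0.057 95; -38.1 10.3 -0.0 0.057 95
20 rows; start 2.2 [154.46456024 605.63299485 214.65620234] [3.14151199e+00 6.53624056e-06 2.89183307e+00]
```

Call:
send_rows(plan="-36 -23 -7 0.083 95; -37 -20 -7 0.083 95; -39 -17 -7 0.083 95; -40 -14 -7 0.083 95; -41 -10 -7 0.083 95; -42 -7 -7 0.083 95; -42 -3 -7 0.083 95; -43 0 -7 0.083 95")

```text
t: 3.0
eef_pos: [386.9, 348.0, 271.5]
tcp_rot: [3.141, 0.0, 2.211]
ft_force: [0.7, 1.2, 1.0]
opening: 0.998
```

Call:
send_rows(plan="-42 4 -7 0.083 95; -42 7 -7 0.083 95; -41 10 -7 0.083 95; -40 14 -7 0.083 95; -39 -5 0 0.057 95; -39 -3 0 0.057 95; -39 -1 0 0.057 95; -39 1 0 0.057 95")

```text
t: 3.8
eef_pos: [529.1, 53.2, 302.3]
tcp_rot: [3.137, -0.001, 1.625]
ft_force: [0.7, 0.6, -0.1]
opening: 1.003
```

Call:
send_rows(plan="-39 4 0 0.057 95; -39 6 0 0.057 95; -39 8 0 0.057 95; -38 10 0 0.057 95; 0 0 0 0 95")

```text
t: 4.3
eef_pos: [551.9, -113.6, 302.5]
tcp_rot: [3.136, -0.002, 1.381]
ft_force: [-0.5, 0.5, 0.1]
opening: 1.001
```

```bash
python3 - <<'E'
from h import *
w=cam('wrist','w1.png'); import pickle; pickle.dump(w,open('w1.pkl','wb'))
s=env.state(); print(s['t'],s['eef_pos'],s['tcp_rot'],s['joints'])
E
```

```text
4.35 [ 551.58631453 -111.88639691  302.56763358] [ 3.13649476e+00 -2.12994290e-03  1.38352814e+00] [-0.31884004  0.32098105  1.59358331  0.00295818  1.22225529 -0.13257009]
```

View pics/w1.png

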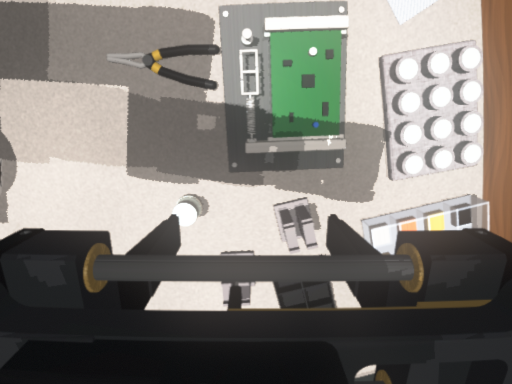

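```bash
python3 - <<'E'
import cv2
a=cv2.imread('pics/w1.png'); cv2.imwrite('pics/w1c.png',cv2.resize(a[0:180,210:360],None,fx=3.3,fy=3.3,interpolation=cv2.INTER_CUBIC))
cv2.imwrite('pics/w1d.png',cv2.resize(a[20:150,215:290],None,fx=4.6,fy=4.6,interpolation=cv2.INTER_CUBIC))
E
```

```text
(no output)
```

View pics/w1c.png

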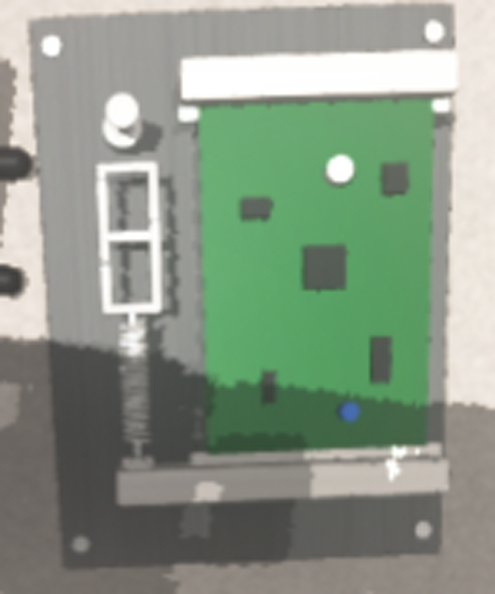

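View pics/w1d.png

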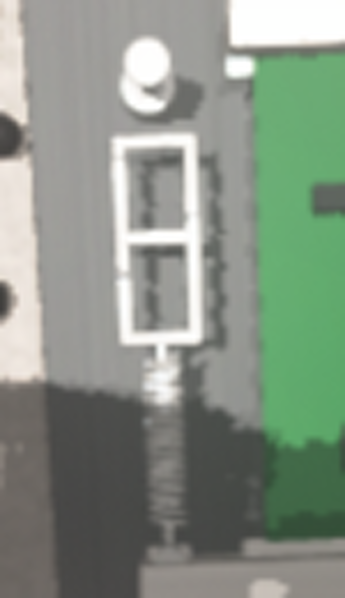

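```bash
python3 - <<'E'
from h import *; import pickle
np.set_printoptions(precision=1,suppress=True)
w=pickle.load(open('w1.pkl','rb'))
q=lambda x,y:(215+(x+.5)/4.6-.5,20+(y+.5)/4.6-.5)
c=lambda x,y:(210+(x+.5)/3.3-.5,(y+.5)/3.3-.5)
P={}
for n,p,z in [('post',(149,62),52),('end',(153,142),42),('mid',(158.5,237),42),('near',(161,338),42),('pivot',(169,553),40)]:
    P[n]=atz(w,*q(*p),z); print(n,P[n])
for n,p in [('s1',(51,46)),('s2',(434,31)),('s3',(423,530)),('s4',(81,545))]:
    P[n]=atz(w,*c(*p),13); print(n,P[n])
print('post-pivot',np.linalg.norm((P['post']-P['pivot'])[:2]))
a=lambda u,v:np.degrees(np.arctan2(*(P[u]-P[v])[[1,0]]))
print('link ang',a('end','near'),'pivot->end',a('end','pivot'),'pivot->post',a('post','pivot'),'screws',a('s1','s4'),a('s2','s3'))
for k in ['end','mid','near']: print(k,np.linalg.norm((P[k]-P['pivot'])[:2]))
print('centre',np.mean([P['s1'],P['s2'],P['s3'],P['s4']],axis=0))
E
```

```text
post [578.9  66.6  52. ]
end [576.1  46.7  42. ]
mid [572.5  19.3  42. ]
near [567.6 -10.4  42. ]
pivot [557.4 -77.1  40. ]
s1 [553.8 109.   13. ]
s2 [722.8  84.4  13. ]
s3 [ 690.2 -138.1   13. ]
s4 [ 521.6 -113.8   13. ]
post-pivot 145.30988792955515
link ang 81.49025921305699 pivot->end 81.37023011193833 pivot->post 81.4524117567767 screws 81.77184486008339 81.66949706686479
end 125.18869817401348
mid 97.57970698191258
near 67.46830869073436
centre [622.1 -14.6  13. ]
```

```bash
cat >> pl.py <<'E'
import pickle
def Rz(y): return np.array([[np.cos(y),np.sin(y),0],[np.sin(y),-np.cos(y),0],[0,0,-1.]])
def wristat(pos,yaw):
    w=dict(pickle.load(open('w1.pkl','rb'))); 
    from scipy.spatial.transform import Rotation as R
    T0=np.eye(4);T0[:3,:3]=R.from_euler('xyz',[3.13649476,-2.12994290e-03,1.38352814]).as_matrix();T0[:3,3]=[551.58631453,-111.88639691,302.56763358]
    T1=np.eye(4);T1[:3,:3]=Rz(yaw);T1[:3,3]=pos
    w['extrinsics']=T1@np.linalg.inv(T0)@np.array(w['extrinsics']); return w
E
python3 - <<'E'
from pl import *
for pos in [(475,-380,280),(475,-380,240),(475,-360,300),(470,-400,260)]:
    w=wristat(pos,1.42); print(pos,proj(w,[[490,-305,137],[490,-305,75],[490,-305,25]]).round().tolist(), proj(w,np.array(pos)).round())
plan([(475,-375,280,1.42)])
E
```

```text
(475, -380, 280) [[256.0, 110.0], [255.0, 111.0], [255.0, 111.0]] [[252. 228.]]
(475, -380, 240) [[256.0, 109.0], [256.0, 110.0], [255.0, 111.0]] [[252. 228.]]
(475, -360, 300) [[258.0, 128.0], [257.0, 126.0], [257.0, 125.0]] [[252. 228.]]
(470, -400, 260) [[258.0, 88.0], [257.0, 93.0], [257.0, 96.0]] [[252. 228.]]
-39.0 -3.8 3.2 -0.005 95; -38.9 -4.0 3.2 -0.005 95; -38.9 -4.2 3.2 -0.005 95; -38.9 -4.4 3.2 -0.005 95; -38.9 -4.6 3.2 -0.005 95; -38.9 -4.8 3.2 -0.005 95; -38.8 -5.0 3.2 -0.005 95
7 rows; start 4.35 [ 551.58631453 -111.88639691  302.56763358] [ 3.13649476e+00 -2.12994290e-03  1.38352814e+00]
```

Call:
send_rows(plan="-39 -4 3 -0.005 95; -39 -4 3 -0.005 95; -39 -4 3 -0.005 95; -39 -4 3 -0.005 95; -39 -5 3 -0.005 95; -38 -5 3 -0.005 95; -25 -3 3 -0.005 95; 0 0 0 0 95")

```text
t: 5.15
eef_pos: [479.3, -361.3, 280.6]
tcp_rot: [3.135, -0.004, 1.435]
ft_force: [-0.4, 1.0, -0.6]
opening: 0.999
```

```bash
python3 - <<'E'
from pl import *
w=cam('wrist','w2.png'); pickle.dump(w,open('w2.pkl','wb'))
a=w['image'][:,:,::-1]
cv2.imwrite('pics/w2c.png',cv2.resize(a[0:215,170:390],None,fx=2.7,fy=2.7,interpolation=cv2.INTER_CUBIC))
s=env.state(); print(s['t'],s['eef_pos'],s['tcp_rot'],s['joints'])
E
```

```text
5.2 [ 479.65957598 -360.04740792  280.90097178] [ 3.13479403 -0.00402639  1.43556856] [-0.75730479  0.39497185  1.53701678  0.00774205  1.20643513 -0.62481079]
```

View pics/w2c.png

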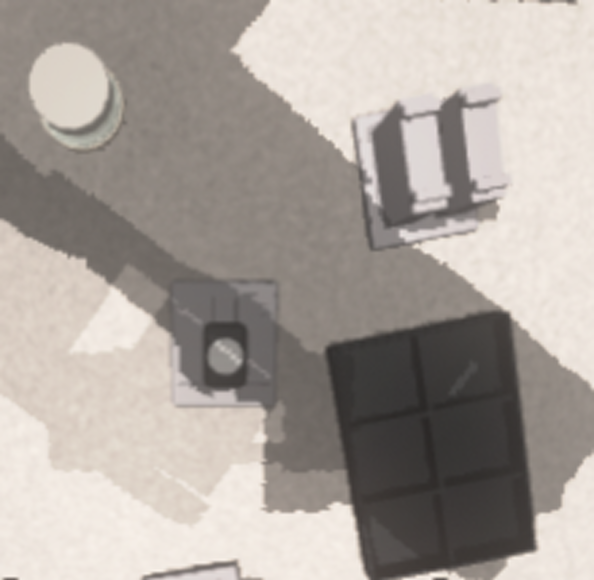

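```bash
python3 - <<'E'
import cv2,numpy as np
a=cv2.imread('pics/w2.png')[95:160,225:285]
a=np.clip((a.astype(float)-20)*1.6,0,255).astype('uint8')
cv2.imwrite('pics/w2d.png',cv2.resize(a,None,fx=9,fy=9,interpolation=cv2.INTER_CUBIC))
E
```

```text
(no output)
```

View pics/w2d.png

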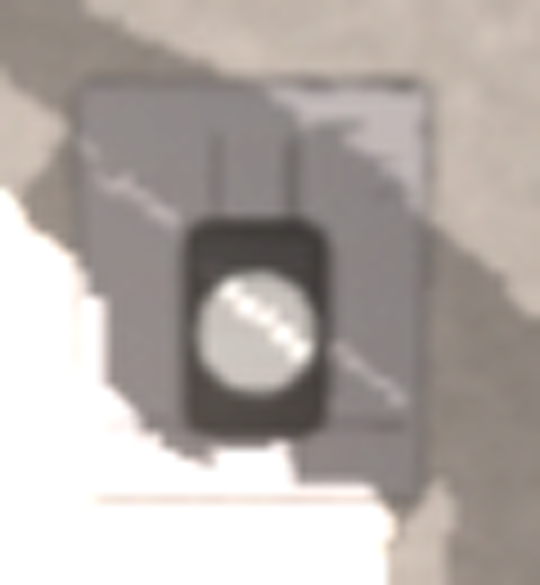

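```bash
python3 - <<'E'
from pl import *
np.set_printoptions(precision=2,suppress=True)
w=pickle.load(open('w2.pkl','rb'))
q=lambda x,y:(225+(x+.5)/9-.5,95+(y+.5)/9-.5)
print('handle top',atz(w,*q(256,330),137), 'cap',atz(w,*q(256,332),140))
c=[atz(w,*q(*p),2) for p in [(78,78),(428,80),(418,500)]]
for x in c: print(x)
d=c[1]-c[2]; print('edge yaw',np.arctan2(d[1],d[0])); d=c[1]-c[0]; print('top edge',np.arctan2(d[1],d[0])+np.pi/2, np.linalg.norm(d))
E
```

```text
handle top [ 487.58 -305.81  137.  ] cap [ 487.56 -305.89  140.  ]
[ 463.1 -266.7    2. ]
[ 521.79 -274.98    2.  ]
[ 511.59 -345.37    2.  ]
edge yaw 1.4268651720798768
top edge 1.430705655803152 59.27360999028993
```

```bash
python3 - <<'E'
from pl import *
plan([(487.5,-305.8,190,1.43),(487.5,-305.8,110,1.43),(487.5,-305.8,82,1.43)],op=60)
E
```

```text
18.3 0.2 30.3 0.002 60; 18.3 0.1 30.3 0.002 60; 18.3 0.1 30.3 0.002 60; 0.0 0.0 40.0 -0.000 60; 0.0 0.0 40.0 -0.000 60; 0.0 0.0 28.0 -0.000 60
6 rows; start 5.2 [ 479.65957598 -360.04740792  280.90097178] [ 3.13479403 -0.00402639  1.43556856]
```

Call:
send_rows(plan="18 0 30 0.002 60; 18 0 30 0.002 60; 18 0 30 0.002 60; 0 0 20 0 60; 0 0 0 0 60")

```text
t: 5.7
eef_pos: [491.0, -296.4, 170.3]
tcp_rot: [3.131, -0.003, 1.436]
ft_force: [1.3, 0.6, 0.2]
opening: 0.65
```

```bash
python3 - <<'E'
from pl import *
s=env.state(); print(s['ft_force'],s['opening']*95,s['joints'])
plan([(487.5,-305.8,110,1.43),(487.5,-305.8,82,1.43)],op=60)
E
```

```text
[1.29250531 0.63422366 0.17995606] 61.78151886634377 [-0.66203429  0.46425227  1.74391977  0.01009604  0.9258363  -0.5336311 ]
-4.9 -1.1 30.2 0.003 60; -4.9 -1.1 30.2 0.003 60; 0.0 0.0 28.0 -0.000 60
3 rows; start 5.7 [ 491.02165694 -296.35592457  170.32270618] [ 3.13095672 -0.00314028  1.43637101]
```

Call:
send_rows(plan="-9 -2 15 0.005 60; 0 0 15 0 60; 0 0 0 0 60")

```text
t: 6.0
eef_pos: [490.5, -302.1, 143.1]
tcp_rot: [3.128, -0.002, 1.436]
ft_force: [-0.4, -0.4, -0.1]
opening: 0.633
```

```bash
python3 - <<'E'
from pl import *
s=env.state(); print(s['ft_force'],s['opening']*95,s['joints'])
plan([(487.5,-305.8,82,1.43)],op=60)
E
```

```text
[-0.3921154  -0.35782292 -0.06846592] 60.16913253206818 [-0.67077649  0.50012105  1.76696495  0.01145689  0.86375402 -0.54325736]
-2.0 -1.2 30.6 0.003 60; -2.0 -1.2 30.6 0.003 60
2 rows; start 6.0 [ 490.51153903 -302.08010447  143.11871216] [ 3.12787209e+00 -1.98305836e-03  1.43589532e+00]
```

Call:
send_rows(plan="-4 -3 30 0.005 60; 0 0 26 0 60")

```text
t: 6.2
eef_pos: [490.9, -306.2, 92.0]
tcp_rot: [3.12, 0.003, 1.433]
ft_force: [-0.5, -0.6, 0.1]
opening: 0.632
```

```bash
python3 - <<'E'
from pl import *
s=env.state(); print(s['ft_force'],s['opening']*95,s['joints'])
plan([(487.5,-305.8,82,1.43)],op=60)
E
```

```text
[-0.52872188 -0.63564282  0.09363759] 60.01201971588786 [-0.67612284  0.56951495  1.81006488  0.0133484   0.74173173 -0.54767375]
-0.1 -3.4 10.0 0.003 60
1 rows; start 6.2 [ 490.89064262 -306.19661685   91.98982661] [3.11951757e+00 2.66873853e-03 1.43256739e+00]
```

Call:
send_rows(plan="0 -4 10 0.002 60; 0 -1 0 0 60")

```text
t: 6.4
eef_pos: [486.4, -304.6, 81.9]
tcp_rot: [3.12, 0.002, 1.432]
ft_force: [0.2, -0.1, -0.1]
opening: 0.632
```

```bash
python3 - <<'E'
from pl import *
s=env.state(); print(s['ft_force'],s['opening']*95,s['joints'],s['qvel'])
plan([(487.5,-305.8,82,1.43)],op=60)
E
```

```text
[ 0.1815546  -0.0990129  -0.12267571] 60.062746783260096 [-0.67901938  0.57935695  1.82821126  0.01410503  0.71482041 -0.55041859] [ 0.00137713 -0.02832677 -0.00159497  0.00119835  0.00788919 -0.00594435]
-1.0 1.3 -0.1 0.002 60
1 rows; start 6.4 [ 486.38649366 -304.6200267    81.90670957] [3.12032541e+00 1.96492928e-03 1.43161107e+00]
```

Call:
send_rows(plan="-1 1 0 0 10; 0 0 0 0 10; 0 0 0 0 10; 0 0 0 0 10; 0 0 0 0 10; 0 0 0 0 10")

```text
t: 7.0
eef_pos: [489.0, -306.7, 87.2]
tcp_rot: [3.115, 0.005, 1.432]
ft_force: [-1.3, 0.2, -0.3]
opening: 0.187
```

```bash
python3 - <<'E'
from pl import *
s=env.state(); print(s['ft_force'],s['opening']*95,s['joints'],s['qvel'])
E
```

```text
[-1.34346931  0.16524907 -0.25076512] 17.757855163924113 [-0.67898235  0.573337    1.82054429  0.01414216  0.72188954 -0.55077031] [ 0.00133922 -0.00308581 -0.00047673  0.00368305 -0.00395542 -0.00035005]
```

Call:
send_rows(plan="0 0 -20 0 10; 0 0 -30 0 10; 0 0 -30 0 10; 0 0 -20 0 10; 0 0 0 0 10")

```text
t: 7.5
eef_pos: [485.6, -305.3, 189.2]
tcp_rot: [3.118, 0.003, 1.432]
ft_force: [0.1, 0.2, -1.2]
opening: 0.191
```

```bash
python3 - <<'E'
from pl import *
w=cam('wrist','w3.png'); pickle.dump(w,open('w3.pkl','wb'))
d=cam('scene','s3.png'); a=d['image'][:,:,::-1]
cv2.imwrite('pics/s3c.png',cv2.resize(a[180:300,120:260],None,fx=5,fy=5,interpolation=cv2.INTER_CUBIC))
s=env.state(); print(s['ft_force'],s['opening']*95,s['eef_pos'],s['tcp_rot'],s['joints'])
E
```

```text
[-0.29964534 -0.13274493 -2.20513801] 18.238510568465095 [ 484.84746817 -304.71480117  186.60090149] [3.12145622e+00 1.22330223e-03 1.43180636e+00] [-0.68089289  0.44026323  1.73527742  0.01149405  0.94820046 -0.54853465]
```

View pics/w3.png

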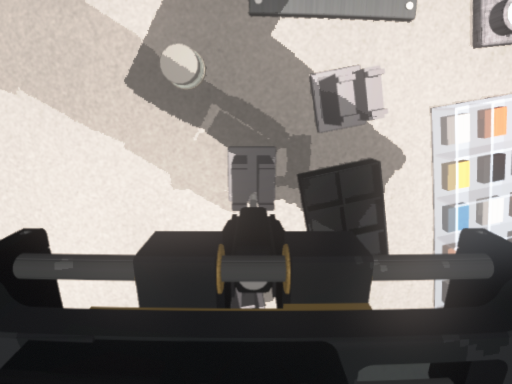

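View pics/s3c.png

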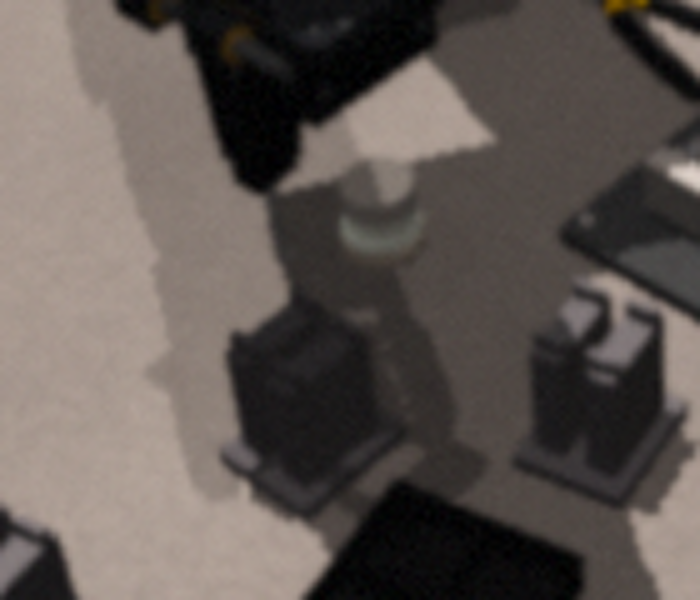

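```bash
python3 - <<'E'
from pl import *
w=pickle.load(open('w3.pkl','rb')); a=w['image'][:,:,::-1]
g=np.clip(a[140:320,200:310].astype(float)*2.2,0,255).astype('uint8')
cv2.imwrite('pics/w3c.png',cv2.resize(g,None,fx=3.3,fy=3.3,interpolation=cv2.INTER_CUBIC))
d=cv2.imread('pics/s3.png'); p=proj(dict(cam('scene')),[[484.8,-304.7,186.6],[484.8,-304.7,124]]); print(p)
g=np.clip(d[185:240,150:210].astype(float)*2,0,255).astype('uint8')
cv2.imwrite('pics/s3d.png',cv2.resize(g,None,fx=8,fy=8,interpolation=cv2.INTER_CUBIC))
# predicted toe location
T=np.array([484.8,-304.7,186.6]); R=Rz(1.432)
for z in [62]:
  for dx in [0,8]: print(dx,proj(w,T+R@np.array([dx,0,z])))
E
```

```text
[[171.83709838 210.58502644]
 [175.36532723 231.53212724]]
0 [[250.19520459 200.61125016]]
8 [[250.17962844 191.70889718]]
```

View pics/w3c.png

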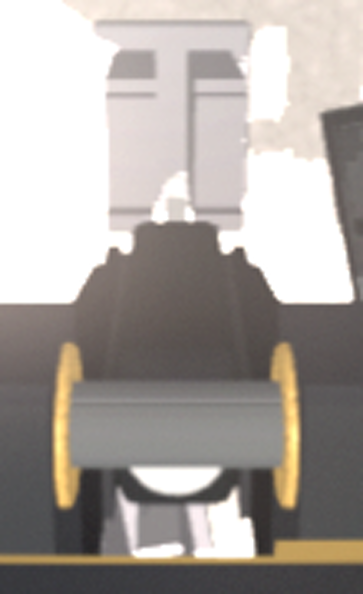

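View pics/s3d.png

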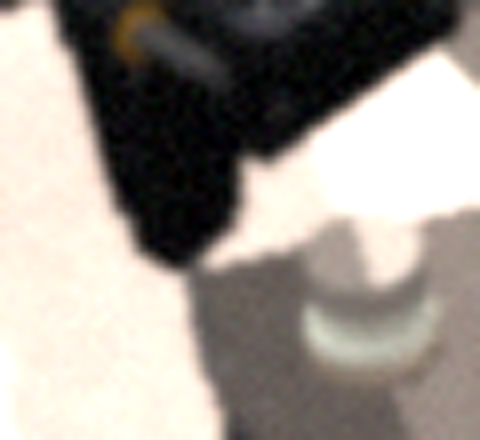

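```bash
python3 - <<'E'
from pl import *
plan([(570,-5,160,1.424)],op=10,vmax=40)
E
```

```text
38.6 5.4 3.2 0.001 10; 38.6 5.3 3.2 0.001 10; 38.6 5.3 3.2 0.001 10; 38.6 5.3 3.2 0.001 10; 38.6 5.2 3.2 0.001 10; 38.6 5.2 3.2 0.001 10; 38.6 5.2 3.2 0.001 10; 38.6 5.1 3.2 0.001 10
8 rows; start 7.65 [ 484.62273451 -304.55144622  185.89521635] [3.12268380e+00 4.97860008e-04 1.43180235e+00]
```

Call:
send_rows(plan="25 4 2 0.001 10; 40 6 3 0.001 10; 40 6 3 0.001 10; 40 6 3 0.001 10; 40 6 3 0.001 10; 40 6 3 0.001 10; 40 5 3 0.001 10; 25 3 3 0.001 10")

```text
t: 8.45
eef_pos: [566.4, -15.5, 150.0]
tcp_rot: [3.14, -0.003, 1.416]
ft_force: [0.5, -1.0, -1.2]
opening: 0.188
```

Call:
send_rows(plan="10 1 2 0 10; 0 0 0 0 10; 0 0 0 0 10")

```text
t: 8.75
eef_pos: [567.8, -3.1, 144.0]
tcp_rot: [-3.137, -0.003, 1.421]
ft_force: [-0.3, -0.3, -1.7]
opening: 0.188
```

```bash
python3 - <<'E'
from pl import *
w=cam('wrist','w4.png'); pickle.dump(w,open('w4.pkl','wb'))
d=cam('scene','s4.png'); a=d['image'][:,:,::-1];pickle.dump(d,open('s4.pkl','wb'))
cv2.imwrite('pics/s4c.png',cv2.resize(a[140:240,220:350],None,fx=6,fy=6,interpolation=cv2.INTER_CUBIC))
a=w['image'][:,:,::-1]; cv2.imwrite('pics/w4c.png',cv2.resize(a[60:260,190:320],None,fx=3,fy=3,interpolation=cv2.INTER_CUBIC))
s=env.state(); print(s['t'],s['ft_force'],s['opening']*95,s['eef_pos'],s['tcp_rot'],s['joints'])
E
```

```text
8.85 [ 0.23380732 -0.48600621 -1.6645803 ] 17.953536551144843 [567.91943404  -3.62021342 144.37757513] [-3.13736154e+00 -2.82613106e-03  1.41934068e+00] [-0.12408909  0.49357212  1.77542853  0.0038259   0.87674781  0.02490721]
```

View pics/w4c.png

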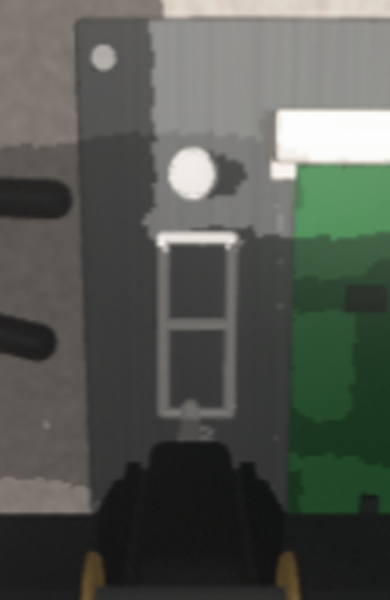

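View pics/s4c.png

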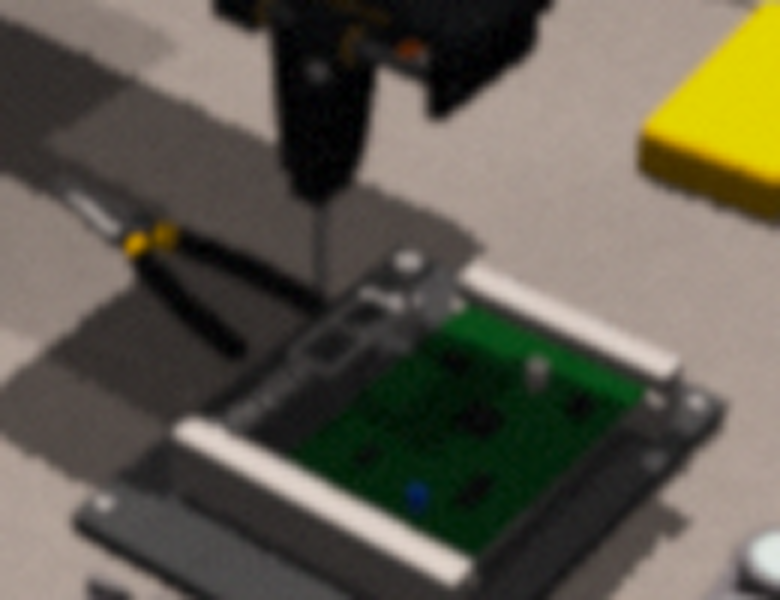

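```bash
python3 - <<'E'
from pl import *
np.set_printoptions(precision=1,suppress=True)
w=pickle.load(open('w4.pkl','rb')); s4=pickle.load(open('s4.pkl','rb'))
q=lambda x,y:(190+(x+.5)/3-.5,60+(y+.5)/3-.5)
P={}
for n,p,z in [('post',(192,171),52),('end',(197,240),42),('mid',(197,324),42),('near',(197,411),42),('toetip',(190,404),82)]:
    P[n]=atz(w,*q(*p),z); print(n,P[n])
print('end-near',np.linalg.norm(P['end']-P['near']),'post-mid',np.linalg.norm((P['post']-P['mid'])[:2]))
d=P['end']-P['near']; print(np.arctan2(d[1],d[0]))
from scipy.spatial.transform import Rotation as Rr
T=np.array([567.92,-3.62,144.38]); R=Rr.from_euler('xyz',[-3.13736154e+00,-2.82613106e-03,1.41934068e+00]).as_matrix()
for off in [(0,0,62),(8,0,62),(8,0,59.5)]: 
  X=T+R@np.array(off); print(off,X,proj(w,X),proj(s4,X))
# scene shank bottom seen at crop (319,300) /6 + (220,140)
print('scene toe ~',220+319/6,140+298/6)
# triangulate toe tip
print(tri([(w,*q(190,407)),(s4,220+322/6,140+300/6)]))
E
```

```text
post [578.5  67.6  52. ]
end [576.9  46.3  42. ]
mid [572.9  19.5  42. ]
near [568.6  -9.5  42. ]
toetip [568.6   4.1  82. ]
end-near 56.40175593992933 post-mid 48.34750740036712
1.4235554275321203
(0, 0, 62) [567.7  -3.4  82.4] [[253.2 203. ]] [[272.3 186.1]]
(8, 0, 62) [568.9   4.5  82.4] [[253.3 194. ]] [[274.1 184.6]]
(8, 0, 59.5) [568.9   4.5  84.9] [[253.3 194.8]] [[274.2 183.9]]
scene toe ~ 273.1666666666667 189.66666666666666
[569.   -0.3  67.5]
```

```bash
python3 - <<'E'
from pl import *
np.set_printoptions(precision=1,suppress=True)
s4=pickle.load(open('s4.pkl','rb'))
print('post',proj(s4,[[578.5,67.1,52]]),'seen',220+408/6,140+258/6)
print('end',proj(s4,[[576.7,46.5,42]]),'seen',220+380/6,140+296/6)
u=np.array([.146,.989,0]);v=np.array([.989,-.146,0])
for n,x,y in [('screw+-',-86,112.5)]: pass
print('s1',proj(s4,[[553.8,109,13],[722.8,84.4,13],[521.6,-113.8,13]]),'seen s2',220+695/6,140+403/6,'s4',220+103/6,140+503/6)
a=s4['image'][:,:,::-1]; g=np.clip(a[160:205,255:300].astype(float)*1.8,0,255).astype('uint8')
g=cv2.resize(g,None,fx=13,fy=13,interpolation=cv2.INTER_CUBIC)
cv2.imwrite('pics/s4d.png',g)
E
```

```text
post [[287.4 182.4]] seen 288.0 183.0
end [[283.4 188.9]] seen 283.3333333333333 189.33333333333334
s1 [[286.  182.8]
 [335.6 206.2]
 [236.5 223.3]] seen s2 335.8333333333333 207.16666666666669 s4 237.16666666666666 223.83333333333331
```

View pics/s4d.png

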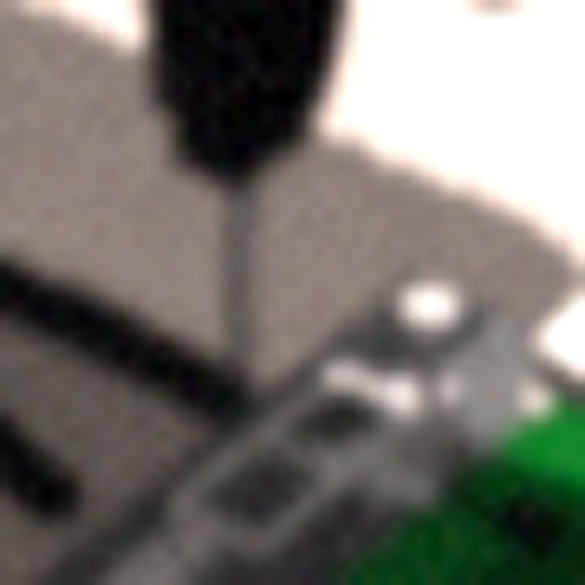

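Call:
send_rows(plan="6 2 12 0 10; 0 0 12 0 10; 0 0 2 0 10")

```text
t: 9.15
eef_pos: [570.9, 0.0, 116.7]
tcp_rot: [-3.139, -0.003, 1.416]
ft_force: [-1.0, 0.2, -0.5]
opening: 0.19
```

```bash
cat > look.py <<'E'
from pl import *
import sys
from scipy.spatial.transform import Rotation as Rr
np.set_printoptions(precision=2,suppress=True)
n=sys.argv[1]; r=[int(x) for x in sys.argv[2:6]] if len(sys.argv)>5 else [120,220,210,300]
sc=[int(x) for x in sys.argv[6:10]] if len(sys.argv)>9 else [160,215,245,305]
w=cam('wrist','w%s.png'%n); pickle.dump(w,open('w%s.pkl'%n,'wb'))
d=cam('scene','s%s.png'%n); pickle.dump(d,open('s%s.pkl'%n,'wb'))
def crop(im,r,name):
    g=im[r[0]:r[1],r[2]:r[3],::-1]; f=min(390/g.shape[1],580/g.shape[0]); g=np.clip(g.astype(float)*1.6,0,255).astype('uint8')
    return cv2.resize(g,None,fx=f,fy=f,interpolation=cv2.INTER_CUBIC),f
a,f1=crop(w['image'],r,n); b,f2=crop(d['image'],sc,n)
H=max(a.shape[0],b.shape[0]); o=np.zeros((H,a.shape[1]+b.shape[1]+8,3),'uint8'); o[:a.shape[0],:a.shape[1]]=a; o[:b.shape[0],a.shape[1]+8:]=b
cv2.imwrite('pics/c%s.png'%n,o); print('scales',f1,f2,'scene offset x',a.shape[1]+8)
s=env.state(); print(s['t'],'F',s['ft_force'],'M',s['moment'],'op',s['opening']*95,'p',s['eef_pos'],'r',s['tcp_rot'],'j4',s['joints'][3])
R=Rr.from_euler('xyz',s['tcp_rot']).as_matrix(); print('toe nominal',s['eef_pos']+R@np.array([0,0,62]), proj(w,s['eef_pos']+R@np.array([8,0,59.5])))
E
python3 look.py 5
```

```text
scales 4.333333333333333 6.5 scene offset x 398
9.25 F [-0.11 -0.39 -0.68] M [-0.11  0.1  -0.  ] op 17.85603314336133 p [571.18   0.14 117.62] r [-3.14 -0.    1.42] j4 0.003934446107724563
toe nominal [571.06   0.33  55.62] [[253.4 194.2]]
```

View pics/c5.png

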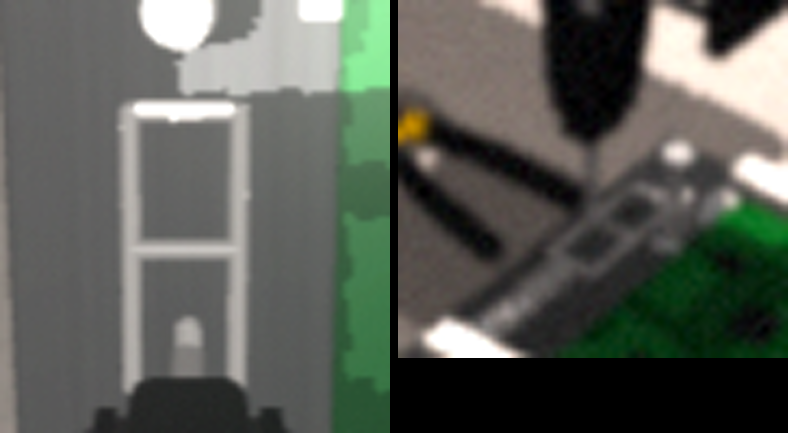

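```bash
python3 - <<'E'
from pl import *
np.set_printoptions(precision=1,suppress=True)
w=pickle.load(open('w5.pkl','rb')); f=4.3333
q=lambda x,y:(210+(x+.5)/f-.5,120+(y+.5)/f-.5)
P={}
for n,p,z in [('post',(178,8),52),('end',(184,109),42),('mid',(184,248),42),('sideL',(131,320),42),('sideR',(237,320),42),('toetip',(188,320),57)]:
    P[n]=atz(w,*q(*p),z); print(n,P[n])
print(np.linalg.norm(P['end']-P['mid']))
E
```

```text
post [579.2  67.3  52. ]
end [577.2  47.6  42. ]
mid [572.8  19.8  42. ]
sideL [559.6   6.4  42. ]
sideR [581.3   3.   42. ]
toetip [572.    8.6  57. ]
28.19602630765773
```

Call:
send_rows(plan="0 0 12 0 10; 0 0 12 0 10; 0 0 5 0 10; 0 0 0 0 10")

```text
t: 9.65
eef_pos: [571.2, 0.0, 86.1]
tcp_rot: [-3.14, -0.003, 1.416]
ft_force: [0.0, -0.4, -0.1]
opening: 0.19
```

```bash
python3 look.py 6
```

```text
scales 4.333333333333333 6.5 scene offset x 398
9.75 F [-0.35 -0.17 -1.67] M [-0.09  0.05 -0.02] op 17.9711219259056 p [571.49   0.01  86.95] r [-3.14 -0.    1.42] j4 0.004205552616614113
toe nominal [571.45   0.2   24.95] [[253.44 194.28]]
```

View pics/c6.png

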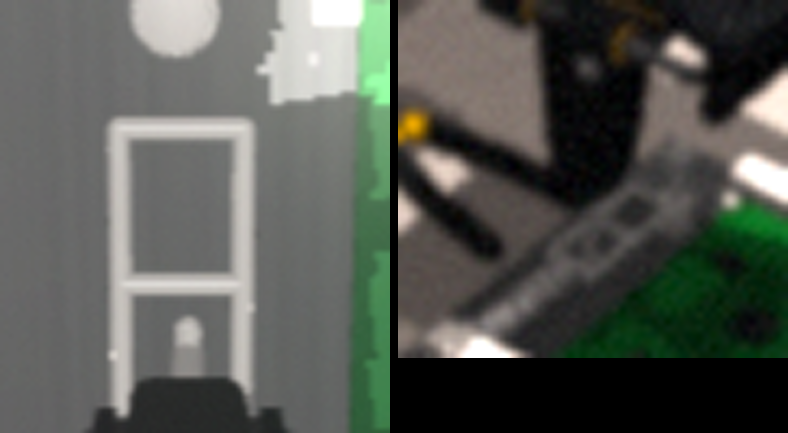

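Call:
send_rows(plan="6 0 0 0 10; 6 0 0 0 10; 4 0 0 0 10; 2 0 0 0 10; 0 0 0 0 10")

```text
t: 10.25
eef_pos: [575.0, 19.3, 88.2]
tcp_rot: [3.141, -0.002, 1.417]
ft_force: [-1.2, -3.1, -0.8]
opening: 0.187
```

```bash
python3 look.py 7
```

```text
scales 4.333333333333333 6.5 scene offset x 398
10.35 F [-0.39 -3.35 -1.61] M [-0.8   0.22  0.03] op 17.58862300186766 p [574.96  18.97  88.15] r [ 3.14 -0.    1.42] j4 0.0030797920852909306
toe nominal [575.04  19.1   26.15] [[253.02 194.39]]
```

View pics/c7.png

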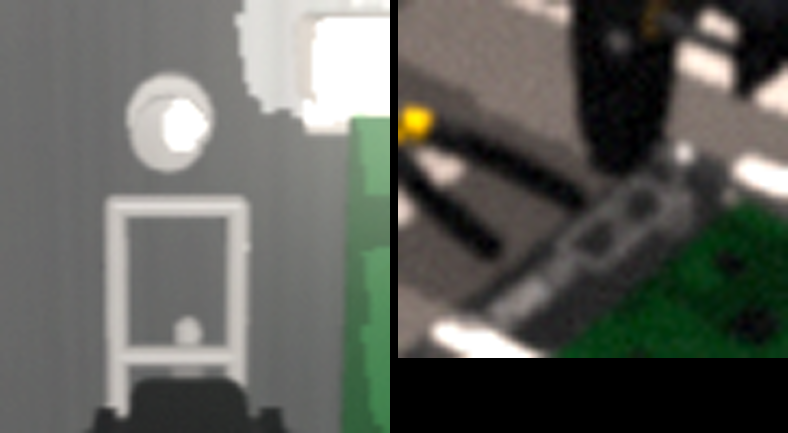

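```bash
python3 - <<'E'
from pl import *
np.set_printoptions(precision=1,suppress=True)
w=pickle.load(open('w7.pkl','rb')); f=4.3333
q=lambda x,y:(210+(x+.5)/f-.5,120+(y+.5)/f-.5)
P={}
for n,p,z in [('post',(169,131),52),('end',(178,207),42),('mid',(178,357),42),('toetip',(188,325),28)]:
    P[n]=atz(w,*q(*p),z); print(n,P[n])
u=np.array([.146,.989,0]);v=np.array([.989,-.146,0])
post=np.array([579,67.2,40])
for k in P: print(k,(P[k]-post)@u,(P[k]-post)@v)
E
```

```text
post [579.2  67.2  52. ]
end [578.4  52.4  42. ]
mid [574.   24.7  42. ]
toetip [576.2  26.6  28. ]
post -6.368270546049104e-05 0.22960525001185317
end -14.7266591147812 1.5298414254285735
mid -42.76852452762007 1.2956131616914428
toetip -40.54305253486977 3.1395787417331036
```

Call:
send_rows(plan="0 0 -8 0 10; 0 0 -8 0 10; 0 -1 -8 0 10; 0 0 -4 0 10; 0 0 0 0 10")

```text
t: 10.85
eef_pos: [573.8, 18.0, 119.1]
tcp_rot: [3.14, -0.001, 1.416]
ft_force: [-0.8, -3.8, -2.7]
opening: 0.186
```

```bash
python3 look.py 8
```

```text
scales 4.333333333333333 6.5 scene offset x 398
10.95 F [-1.02 -3.75 -3.01] M [-0.98  0.19  0.  ] op 17.76388455656264 p [573.52  18.09 118.4 ] r [ 3.14 -0.    1.42] j4 0.0018639192169812666
toe nominal [573.55  18.17  56.41] [[252.68 193.82]]
```

View pics/c8.png

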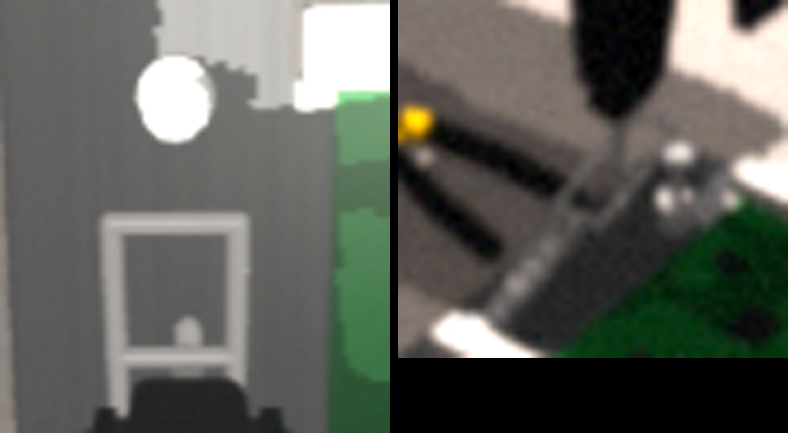

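```bash
python3 - <<'E'
from pl import *
a=cv2.imread('pics/w8.png')[150:220,225:280]; b=cv2.imread('pics/s8.png')[170:215,250:300]; c=cv2.imread('pics/w7.png')[150:220,225:280]
A=lambda g,k:np.clip(cv2.resize(g,None,fx=k,fy=k,interpolation=cv2.INTER_CUBIC).astype(float)*1.8,0,255).astype('uint8')
cv2.imwrite('pics/x8.png',A(a,8)[:, :]); cv2.imwrite('pics/y8.png',A(b,12))
for n in ['7','8']:
    im=cv2.imread('pics/w%s.png'%n,0).astype(int)
    for r in range(166,206,4): print(n,r,im[r,230:272].tolist())
E
```

```text
7 166 [67, 67, 67, 68, 89, 109, 117, 119, 118, 119, 119, 119, 119, 119, 119, 119, 120, 119, 120, 120, 120, 120, 120, 121, 121, 121, 120, 121, 121, 121, 121, 122, 122, 122, 122, 118, 103, 85, 75, 74, 75, 75]
7 170 [67, 66, 66, 71, 94, 115, 121, 121, 108, 89, 78, 77, 77, 75, 75, 76, 77, 77, 77, 78, 79, 78, 77, 78, 77, 78, 77, 79, 79, 79, 78, 77, 96, 115, 124, 126, 118, 97, 76, 74, 74, 74]
7 174 [67, 66, 65, 69, 93, 114, 122, 121, 108, 85, 69, 68, 68, 67, 66, 67, 67, 67, 68, 68, 68, 69, 69, 68, 68, 68, 68, 70, 70, 71, 71, 71, 92, 114, 124, 125, 118, 95, 75, 73, 73, 72]
7 178 [66, 66, 65, 68, 93, 115, 121, 122, 112, 92, 70, 68, 67, 66, 66, 66, 67, 67, 68, 67, 67, 68, 67, 67, 67, 68, 68, 68, 69, 70, 70, 74, 95, 114, 123, 124, 113, 91, 73, 70, 70, 71]
7 182 [66, 66, 64, 67, 91, 113, 121, 121, 111, 90, 70, 67, 67, 66, 65, 66, 66, 66, 66, 67, 67, 66, 67, 66, 66, 66, 67, 68, 68, 69, 69, 73, 95, 115, 123, 122, 109, 86, 71, 69, 70, 70]
7 186 [65, 66, 65, 67, 90, 112, 121, 121, 113, 90, 69, 66, 67, 65, 65, 64, 65, 66, 66, 66, 67, 66, 66, 66, 66, 66, 67, 67, 67, 68, 68, 73, 95, 115, 122, 121, 108
[... 1936 characters left out ...]
5, 58, 57, 58, 58, 58, 58, 56, 57, 57, 57, 57, 58, 57, 58, 57, 58, 57, 58, 59, 59, 60, 64, 82, 98, 104, 104, 92, 73, 60, 59, 58, 58]
8 194 [57, 57, 57, 61, 82, 98, 103, 102, 89, 70, 59, 57, 57, 57, 58, 57, 56, 56, 56, 57, 66, 83, 96, 100, 97, 83, 64, 58, 58, 59, 59, 64, 83, 98, 104, 103, 93, 73, 60, 58, 58, 56]
8 198 [57, 57, 56, 59, 80, 98, 103, 103, 96, 77, 59, 57, 57, 57, 57, 56, 55, 56, 56, 58, 77, 96, 103, 106, 105, 100, 82, 60, 58, 58, 58, 65, 84, 98, 104, 102, 87, 66, 58, 57, 57, 56]
8 202 [57, 56, 55, 58, 77, 95, 102, 106, 112, 117, 117, 117, 118, 117, 117, 118, 117, 117, 117, 117, 117, 117, 117, 117, 117, 117, 117, 117, 117, 116, 116, 114, 112, 109, 105, 100, 86, 65, 58, 56, 56, 55]
```

View pics/x8.png

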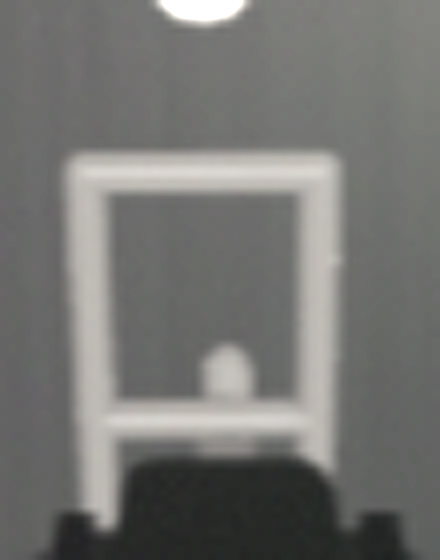

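View pics/y8.png

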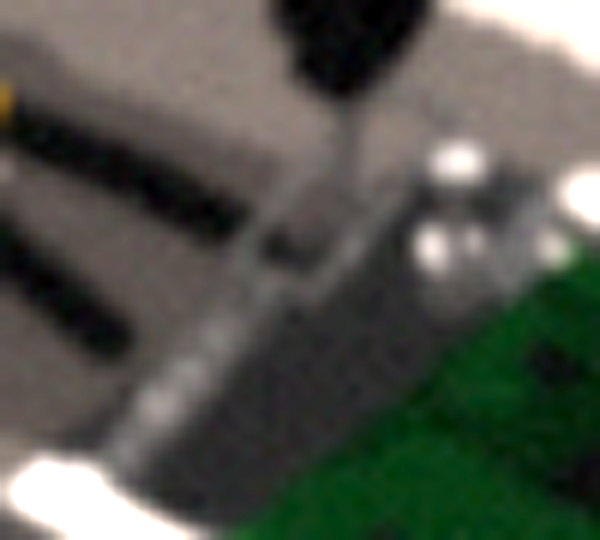

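```bash
python3 - <<'E'
from pl import *
np.set_printoptions(precision=1,suppress=True)
w=pickle.load(open('w8.pkl','rb'))
u=np.array([.146,.989,0]);v=np.array([.989,-.146,0])
post=np.array([579,67.2,40])
for ze,zm in [(80,72),(74,66),(68,60)]:
  for n,px,z in [('end',(250.1,171.5),ze),('mid',(250.2,202.5),zm)]:
    p=atz(w,*px,z); print(n,z,p,(p-post)@u,(p-post)@v)
p=atz(w,249.8,142.5,52);print('post',p)
s=pickle.load(open('s8.pkl','rb')); print(proj(s,[[577,46,78],[577,46,65],[577,46,70]]),'shank contact?')
# scene: visible sidewire right end corner at y8 (400,185)
print(250+400/12,170+185/12, 250+310/12,170+160/12)
E
```

```text
end 80 [576.5  49.3  80. ] -18.0387083355385 0.11411401867099613
mid 72 [572.3  22.8  72. ] -44.90643922492317 -0.1583729358473791
end 74 [576.2  48.2  74. ] -19.196868191400515 0.037083821065357014
mid 66 [571.9  21.   66. ] -46.76157314058464 -0.24007595474269738
end 68 [576.   47.1  68. ] -20.355028047262543 -0.03994637654039579
mid 60 [571.6  19.1  60. ] -48.6167070562461 -0.3217789736380148
post [578.9  68.3  52. ]
[[283.9 178.8]
 [283.7 182.6]
 [283.8 181.1]] shank contact?
283.3333333333333 185.41666666666666 275.8333333333333 183.33333333333334
```

```bash
python3 - <<'E'
from pl import *
s=pickle.load(open('s8.pkl','rb'))
u=np.array([.146,.989,0]);v=np.array([.989,-.146,0]); post=np.array([579,67.2,40])
piv=post-143*u
img=cv2.imread('pics/s8.png')[170:215,250:300]; big=np.clip(cv2.resize(img,None,fx=12,fy=12,interpolation=cv2.INTER_CUBIC)*1.8,0,255).astype('uint8')
outs=[]
for t in [0.2,0.29]:
    b=big.copy(); d=u*np.cos(t)+np.array([0,0,np.sin(t)])
    st=(143-46.0)/np.cos(t)-100
    L=lambda r,x:piv+d*(r+st)+v*x
    for A,B in [((70,-11),(128,-11)),((70,11),(128,11)),((70,-11),(70,11)),((100,-11),(100,11)),((128,-11),(128,11))]:
        p=(proj(s,[L(*A),L(*B)])+[0.4+.5,0.6+.5]-[250,170])*12
        cv2.line(b,tuple(p[0].astype(int)),tuple(p[1].astype(int)),(0,0,255),1)
    outs.append(b[:,:400] if 0 else cv2.resize(b,None,fx=.66,fy=.66))
cv2.imwrite('pics/z8.png',np.hstack(outs))
E
```

```text
(no output)
```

View pics/z8.png

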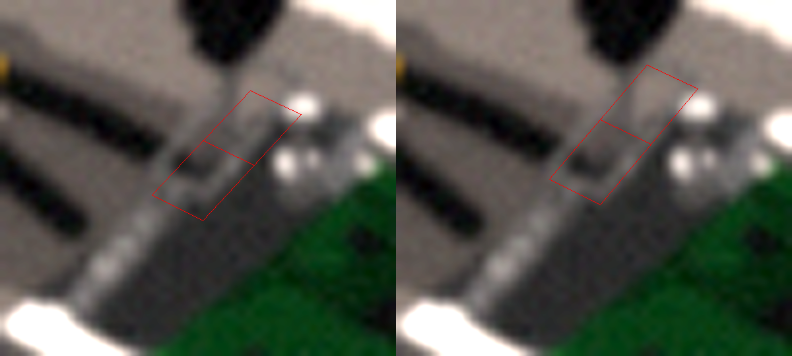

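Call:
send_rows(plan="2 0 4 0 10; 4 0 3 0 10; 6 0 1 0 10; 6 0 0 0 10; 5 0 0 0 10; 0 0 0 0 10")

```text
t: 11.55
eef_pos: [575.9, 41.2, 106.7]
tcp_rot: [-3.137, 0.002, 1.417]
ft_force: [-0.8, -6.9, -2.8]
opening: 0.187
```

```bash
python3 look.py 9
```

```text
scales 4.333333333333333 6.5 scene offset x 398
11.65 F [-0.4  -7.41 -3.32] M [-1.82  0.32  0.04] op 17.889592590734196 p [575.8   40.95 106.61] r [-3.14  0.    1.42] j4 -0.0018682708797102307
toe nominal [575.48  40.88  44.61] [[252.95 194.41]]
```

View pics/c9.png

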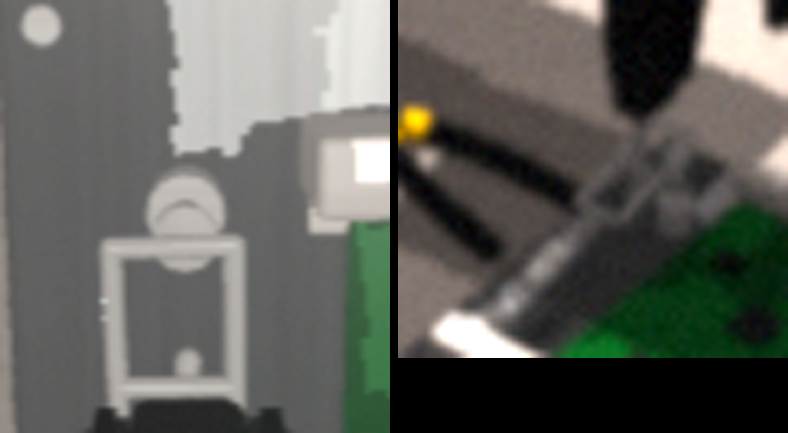

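```bash
cat > m.py <<'E'
from pl import *
np.set_printoptions(precision=1,suppress=True)
u=np.array([.146,.989,0]);v=np.array([.989,-.146,0]); post=np.array([579,67.2,40])
def m(n,pts,f=4.33333,off=(210,120)):
    w=pickle.load(open('w%s.pkl'%n,'rb'))
    for k,p,z in pts:
        P=atz(w,off[0]+(p[0]+.5)/f-.5,off[1]+(p[1]+.5)/f-.5,z); print(k,z,P,'along %.1f side %.1f'%((P-post)@u,(P-post)@v))
E
python3 - <<'E'
from m import *
m(9,[('end',(173,246),66),('end',(173,246),60),('mid',(176,388),60),('mid',(176,388),56),('post',(185,212),52),('toetip',(188,360),43)])
E
```

```text
end 66 [577.3  68.5  66. ] along 1.0 side -1.9
end 60 [577.   67.3  60. ] along -0.2 side -2.0
mid 60 [573.3  40.5  60. ] along -27.3 side -1.7
mid 56 [573.   39.1  56. ] along -28.6 side -1.8
post 52 [579.8  71.6  52. ] along 4.5 side 0.1
toetip 43 [575.4  40.3  43. ] along -27.1 side 0.4
```

Call:
send_rows(plan="3 1 -3 0 10; 4 1 -1 0 10; 4 0 0 0 10; 3 0 0 0 10; 0 0 0 0 10")

```text
t: 12.15
eef_pos: [578.3, 54.0, 106.9]
tcp_rot: [-3.13, 0.007, 1.419]
ft_force: [-1.7, -7.3, -2.3]
opening: 0.188
```

```bash
python3 look.py 10
```

```text
scales 4.333333333333333 6.5 scene offset x 398
12.25 F [-0.25 -7.   -2.67] M [-1.73  0.37  0.  ] op 17.724523418840263 p [578.21  53.87 106.87] r [-3.13  0.01  1.42] j4 -0.007158819141450127
toe nominal [577.42  53.56  44.88] [[252.92 194.25]]
```

View pics/c10.png

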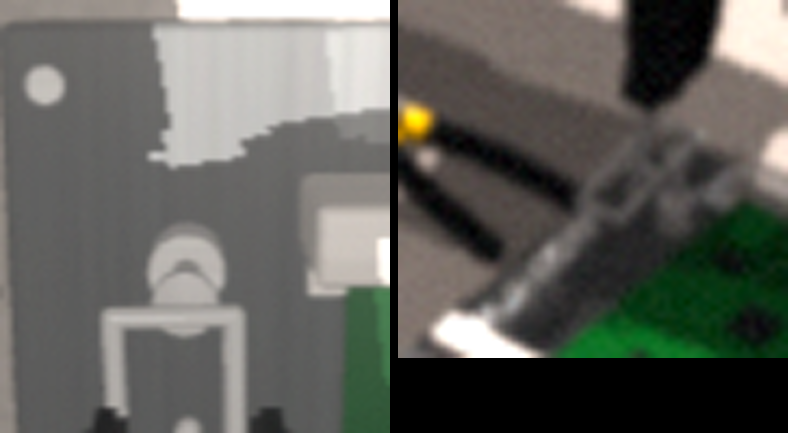

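```bash
python3 - <<'E'
from m import *
m(10,[('end',(173,317),62),('end',(173,317),58),('end',(173,317),52),('head',(186,304),52),('toetip',(188,422),44),('toetip',(188,422),36)])
a=cv2.imread('pics/w10.png')[175:235,225:285]; cv2.imwrite('pics/x10.png',np.clip(cv2.resize(a,None,fx=8,fy=8,interpolation=cv2.INTER_CUBIC)*1.8,0,255).astype('uint8'))
b=cv2.imread('pics/s10.png')[150:215,250:310]; cv2.imwrite('pics/y10.png',np.clip(cv2.resize(b,None,fx=9,fy=9,interpolation=cv2.INTER_CUBIC)*1.8,0,255).astype('uint8'))
E
```

```text
end 62 [577.   67.2  62. ] along -0.3 side -1.9
end 58 [576.8  66.1  58. ] along -1.4 side -2.0
end 52 [576.4  64.5  52. ] along -3.1 side -2.2
head 52 [579.2  66.6  52. ] along -0.5 side 0.3
toetip 44 [575.4  40.1  44. ] along -27.4 side 0.4
toetip 36 [574.9  37.1  36. ] along -30.4 side 0.3
```

View pics/x10.png

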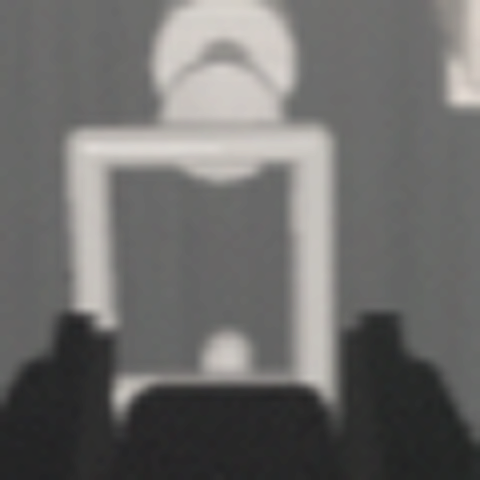

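View pics/y10.png

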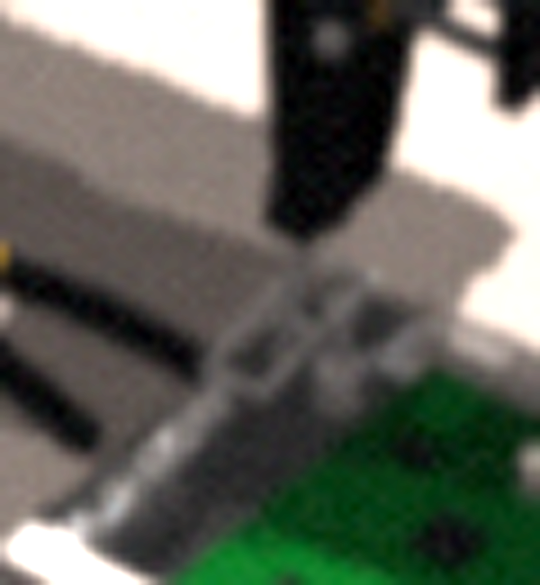

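Call:
send_rows(plan="-5 0 -1 0 0; -5 0 -1 0 0; -5 0 0 0 0; -4 0 0 0 0; -2 0 0 0 0")

```text
t: 12.75
eef_pos: [574.3, 33.7, 106.4]
tcp_rot: [-3.126, 0.007, 1.42]
ft_force: [0.3, 0.5, -0.7]
opening: 0.187
```

```bash
python3 look.py 11
```

```text
scales 4.333333333333333 6.5 scene offset x 398
12.85 F [ 0.23  0.9  -0.84] M [-0.08  0.1  -0.01] op 17.651578918333442 p [574.3   33.78 106.59] r [-3.13  0.01  1.42] j4 -0.008031706138345644
toe nominal [573.29  33.47  44.6 ] [[253.09 194.06]]
```

View pics/c11.png

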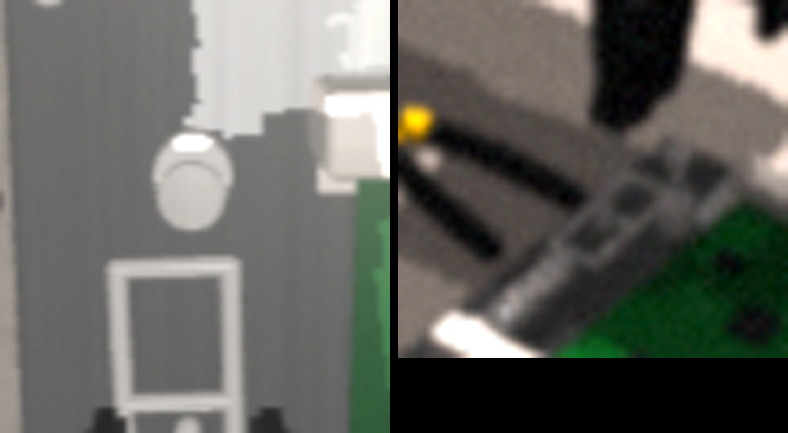

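```bash
cat >> pl.py <<'E'
from scipy.spatial.transform import Rotation as Rr
def ptool(s,off): 
    return np.array(s['eef_pos'])+Rr.from_euler('xyz',s['tcp_rot']).as_matrix()@np.array(off,float)
def puller(al,g,y,zdown):  # g: grasp point height above underside; point at puller y, zdown below underside -> tool coords
    r=g+zdown
    return np.array([-r*np.sin(al)+y*np.cos(al),0,-19+r*np.cos(al)+y*np.sin(al)])
E
python3 - <<'E'
from pl import *
s=env.state(); w=pickle.load(open('w11.pkl','rb'))
for a in [0,.1,.15,.2,.25,.3,.35]:
    print(a,proj(w,ptool(s,puller(a,31,8,48.5))).round(1),puller(a,31,0,50).round(1))
print('tip seen', 210+188/4.333,120+418/4.333)
plan([(574,34,190,1.424),(484,-290,190,1.43)],op=0)
E
```

```text
0 [[253.1 193.7]] [ 0.  0. 62.]
0.1 [[253.1 202.6]] [-8.1  0.  61.6]
0.15 [[253.1 207.1]] [-12.1   0.   61.1]
0.2 [[253.1 211.6]] [-16.1   0.   60.4]
0.25 [[253.1 216.1]] [-20.    0.   59.5]
0.3 [[253.1 220.7]] [-23.9   0.   58.4]
0.35 [[253.1 225.3]] [-27.8   0.   57.1]
tip seen 253.38795291945536 216.46895915070388
0.1 -0.2 -41.7 -0.002 0; 0.1 -0.2 -41.7 -0.002 0; -41.7 -5.2 -0.0 -0.001 0; -41.7 -5.2 -0.0 -0.001 0; -41.7 -5.3 -0.0 -0.001 0; -41.7 -5.3 -0.0 -0.001 0; -41.7 -5.3 -0.0 -0.001 0; -41.7 -5.4 -0.0 -0.001 0
-41.7 -5.4 -0.0 -0.001 0; -41.7 -5.4 -0.0 -0.001 0
10 rows; start 12.85 [574.29525949  33.77598476 106.58635932] [-3.12634068  0.00739447  1.41964116]
```

Call:
send_rows(plan="0 0 -30 -0.002 0; 0 0 -40 -0.002 0; -25 -3 -12 -0.001 0; -42 -5 0 -0.001 0; -42 -5 0 -0.001 0; -42 -5 0 -0.001 0; -42 -5 0 -0.001 0; -42 -5 0 -0.001 0")

```text
t: 13.65
eef_pos: [515.3, -193.9, 194.6]
tcp_rot: [-3.131, 0.004, 1.439]
ft_force: [0.3, -0.3, -1.2]
opening: 0.188
```

Call:
send_rows(plan="-42 -5 0 -0.001 0; -28 -4 0 -0.001 0; -8 -1 0 0 0; 0 0 0 0 0")

```text
t: 14.05
eef_pos: [493.8, -275.8, 195.5]
tcp_rot: [-3.134, 0.003, 1.436]
ft_force: [0.1, 1.0, -1.1]
opening: 0.186
```

```bash
python3 look.py 12 120 230 200 310 170 260 140 230; python3 - <<'E'
from pl import *
s=env.state(); print('toe',ptool(s,puller(.25,31,0,50)),'corner',ptool(s,puller(.25,31,13,0)),'orig',ptool(s,puller(.25,31,0,0)))
u=np.array([np.cos(1.43),np.sin(1.43),0]); v=np.array([u[1],-u[0],0]); r=np.array([487.5,-305.9,75])
for o in [puller(.25,31,0,50),puller(.25,31,13,0)]: d=ptool(s,o)-r; print(d@u,d@v,d[2])
E
```

```text
scales 3.5454545454545454 4.333333333333333 scene offset x 398
14.15 F [ 0.37  0.29 -0.72] M [-0.11  0.08  0.  ] op 17.74297226974752 p [ 494.09 -274.53  195.47] r [-3.13  0.    1.44] j4 -0.008030249451399013
toe nominal [ 493.56 -274.67  133.47] [[253.15 192.51]]
toe [ 490.9251134  -294.52320725  136.05739112] corner [ 494.62483984 -269.6812332   181.20369052] orig [ 492.98114336 -282.15878291  184.46083884]
11.744866046619215 1.7946967985249862 61.05739112004204
36.860206395786555 1.9716987078986898 106.20369051954506
```

View pics/c12.png

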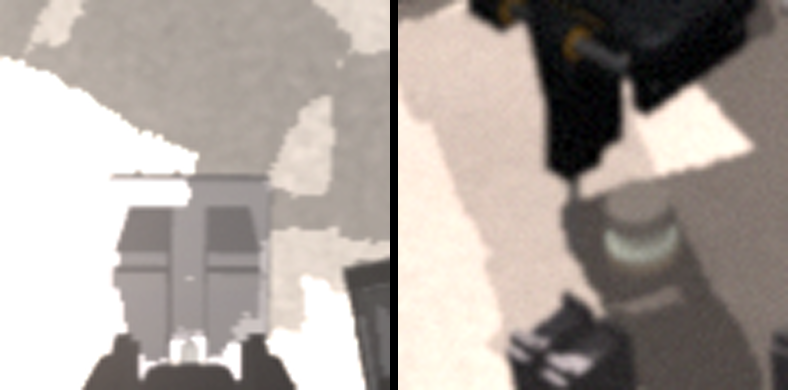

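Call:
send_rows(plan="-12 0 10 0 0; -10 0 10 0 0; -1 0 15 0 0; 0 0 5 0 0")

```text
t: 14.55
eef_pos: [492.1, -296.4, 153.0]
tcp_rot: [-3.134, 0.003, 1.443]
ft_force: [0.4, 0.2, -1.1]
opening: 0.189
```

```bash
cat > rr.py <<'E'
from pl import *
import sys
al=float(sys.argv[1]); g=float(sys.argv[2])
s=env.state(); print(s['t'],s['eef_pos'].round(1),s['tcp_rot'].round(3),s['ft_force'].round(1),s['opening']*95)
u=np.array([np.cos(1.43),np.sin(1.43),0]); v=np.array([u[1],-u[0],0]); r=np.array([489,-306.1,75])
for n,o in [('toe',puller(al,g,0,50)),('corner',puller(al,g,13,0)),('backcorner',puller(al,g,-13,0))]: d=ptool(s,o)-r; print(n,(d@u).round(1),(d@v).round(1),d[2].round(1))
E
python3 look.py 13 120 230 200 310 170 260 140 230; python3 rr.py .25 31
```

```text
scales 3.5454545454545454 4.333333333333333 scene offset x 398
14.65 F [-0.22 -0.52  0.11] M [-0.08  0.11 -0.01] op 17.864862426085654 p [ 492.26 -296.38  153.75] r [-3.13  0.    1.44] j4 -0.008289206209955425
toe nominal [ 491.81 -296.54   91.75] [[253.26 194.32]]
14.65 [ 492.3 -296.4  153.8] [-3.135  0.004  1.443] [-0.2 -0.5  0.1] 17.864862426085654
toe -10.2 1.7 19.3
corner 15.0 1.7 64.5
backcorner -10.2 2.1 71.0
```

View pics/c13.png

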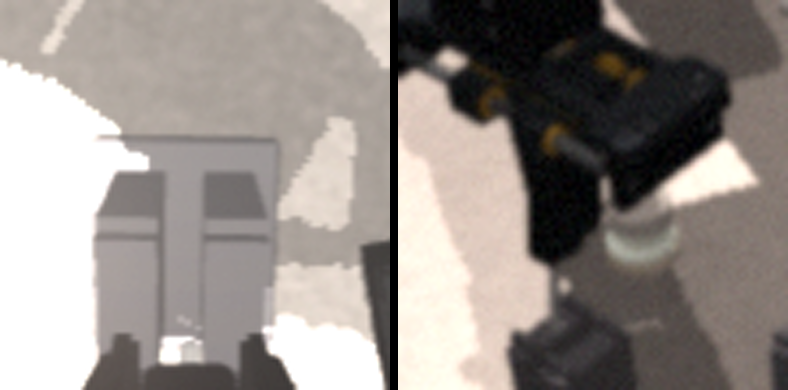

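Call:
send_rows(plan="-2 -2 8 0.012 0; 0 0 0 0 0")

```text
t: 14.85
eef_pos: [490.1, -298.2, 145.6]
tcp_rot: [-3.135, 0.004, 1.43]
ft_force: [0.9, -0.5, -0.9]
opening: 0.188
```

```bash
python3 rr.py .25 31; python3 - <<'E'
from pl import *
w=cam('wrist','w14.png'); a=w['image'][170:235,215:290,::-1]; cv2.imwrite('pics/c14.png',cv2.resize(a,None,fx=8,fy=8,interpolation=cv2.INTER_CUBIC))
E
```

```text
14.85 [ 490.1 -298.2  145.6] [-3.135  0.004  1.43 ] [ 0.9 -0.5 -0.9] 17.900168861865872
toe -12.3 -0.4 11.2
corner 12.9 -0.1 56.3
backcorner -12.3 -0.0 62.9
```

View pics/c14.png

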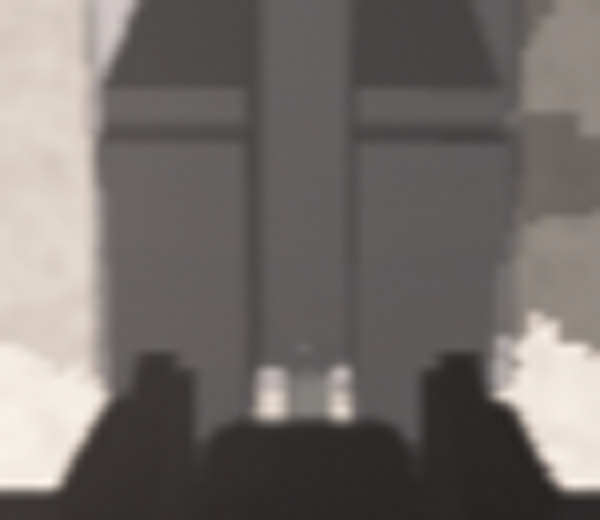

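```bash
python3 - <<'E'
from pl import *
s=env.state(); w0=wristat(s['eef_pos'],1.43)
w=w0
u=np.array([np.cos(1.43),np.sin(1.43),0]); v=np.array([u[1],-u[0],0]); r=np.array([489,-306.1,75])
for px,z in [((215+430/8,170+140/8),75),((215+430/8,170+122/8),83),((215+430/8,170+88/8),83)]:
    d=atz(w,*px,z)-r; print((d@u).round(1),(d@v).round(1))
E
```

```text
16.9 14.9
20.9 14.5
24.6 14.4
```

Call:
send_rows(plan="0 0 15 0 0; 0 0 15 0 0; 0 0 10 0 0; 0 0 4 0 0; 0 0 0 0 0")

```text
t: 15.4
eef_pos: [491.5, -299.2, 103.1]
tcp_rot: [-3.14, 0.007, 1.431]
ft_force: [0.6, 0.2, -0.3]
opening: 0.192
```

```bash
python3 rr.py .25 31
```

```text
15.4 [ 491.5 -299.2  103.1] [-3.14   0.007  1.431] [ 0.6  0.2 -0.3] 18.262583568411408
toe -13.3 1.4 -31.3
corner 12.0 1.5 13.8
backcorner -13.1 1.5 20.4
```

Call:
send_rows(plan="1 -2 8 0 0; 0 0 4 0 0; 0 0 0 0 0")

```text
t: 15.7
eef_pos: [489.9, -298.1, 91.2]
tcp_rot: [3.142, 0.007, 1.431]
ft_force: [0.7, 0.1, -0.6]
opening: 0.188
```

```bash
python3 rr.py .25 31
```

```text
15.7 [ 489.9 -298.1   91.2] [3.142 0.007 1.431] [ 0.7  0.1 -0.6] 17.83571844221327
toe -12.5 -0.2 -43.1
corner 12.8 -0.3 1.9
backcorner -12.3 -0.2 8.5
```

Call:
send_rows(plan="0 0 2 0 0; 0 0 0 0 40; 0 0 0 0 40; 0 0 0 0 40")

```text
t: 16.1
eef_pos: [490.3, -298.4, 89.8]
tcp_rot: [3.14, 0.008, 1.431]
ft_force: [-0.3, 0.1, -0.0]
opening: 0.382
```

```bash
python3 rr.py 0 31; python3 - <<'E'
from pl import *
w=cam('wrist','w15.png'); pickle.dump(w,open('w15.pkl','wb')); a=w['image'][150:310,190:320,::-1]; a=cv2.resize(a,None,fx=3.5,fy=3.5,interpolation=cv2.INTER_CUBIC)
cv2.imwrite('pics/c15.png',np.clip(a*1.8,0,255).astype('uint8'))
d=cam('scene','s15.png'); a=d['image'][190:270,140:230,::-1]; cv2.imwrite('pics/d15.png',np.clip(cv2.resize(a,None,fx=7,fy=7,interpolation=cv2.INTER_CUBIC)*1.8,0,255).astype('uint8'))
E
```

```text
16.1 [ 490.3 -298.4   89.8] [3.14  0.008 1.431] [-0.3  0.1 -0. ] 36.28288104856317
toe 7.3 0.3 -47.2
corner 20.7 0.2 2.7
backcorner -5.3 0.2 2.9
```

View pics/c15.png

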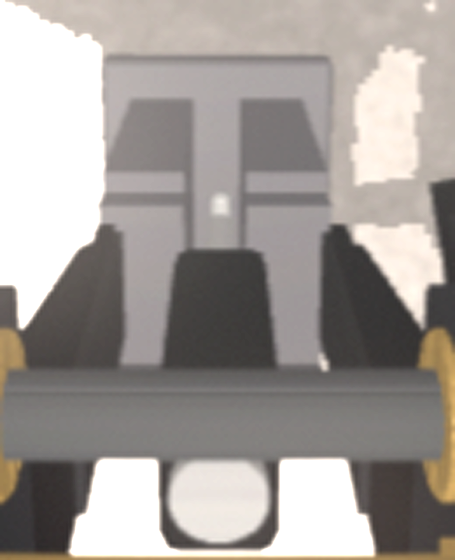

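View pics/d15.png

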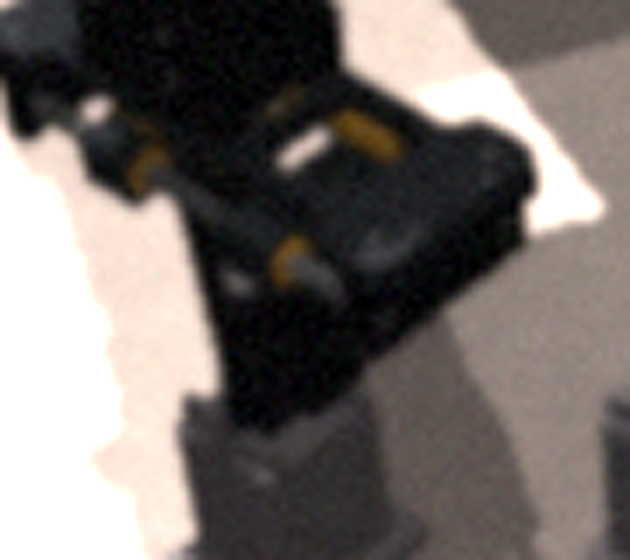

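```bash
python3 - <<'E'
from pl import *
w=pickle.load(open('w15.pkl','rb'))
u=np.array([np.cos(1.43),np.sin(1.43),0]); v=np.array([u[1],-u[0],0]); r=np.array([489,-306.1,75])
for n,(x,y),z in [('front bottom',(220,251),75),('lip',(285,206),75),('toe tip top',(220,205),27.5),('cap',(218,500),139),('slotL',(191,230),75),('slotR',(243,230),75),('top rear edge L',(165,545),137),('R',(277,545),137)]:
    d=atz(w,190+(x+.5)/3.5-.5,150+(y+.5)/3.5-.5,z)-r; print(n,(d@u).round(1),(d@v).round(1))
E
```

```text
front bottom 8.3 -0.0
lip 17.8 12.7
toe tip top 1.8 -0.1
cap -4.1 -0.1
slotL 12.8 -5.8
slotR 12.8 4.5
top rear edge L -13.2 -7.9
R -13.2 8.5
```

Call:
send_rows(plan="0 0 0 0 60; 0 0 -25 0 60; 0 0 -40 0 60; -20 0 -40 0 60; -40 0 -30 0 60; -15 0 -30 0 60; 0 0 -10 0 60; 0 0 0 0 60")

```text
t: 17.0
eef_pos: [478.9, -372.6, 271.2]
tcp_rot: [-3.14, 0.007, 1.432]
ft_force: [-0.4, 0.8, -1.1]
opening: 0.63
```

```bash
python3 rr.py 0 31; python3 - <<'E'
from pl import *
w=cam('wrist','w16.png'); pickle.dump(w,open('w16.pkl','wb')); 
r=np.array([489,-306.1,75]); p=proj(w,[r,r+[0,0,62]]); print(p)
x,y=p[0].astype(int); y0=max(0,y-40);x0=x-40
a=w['image'][y0:y0+80,x0:x0+80,::-1]; print(x0,y0); cv2.imwrite('pics/c16.png',np.clip(cv2.resize(a,None,fx=7,fy=7,interpolation=cv2.INTER_CUBIC).astype(float)*1.5,0,255).astype('uint8'))
E
```

```text
17.0 [ 478.9 -372.6  271.2] [-3.14   0.007  1.432] [-0.4  0.8 -1.1] 59.84904060548522
toe -67.8 -0.7 134.2
corner -54.4 -0.7 184.1
backcorner -80.4 -0.6 184.3
[[254.10421741 118.38377193]
 [254.1271296  119.40100819]]
214 78
```

View pics/c16.png

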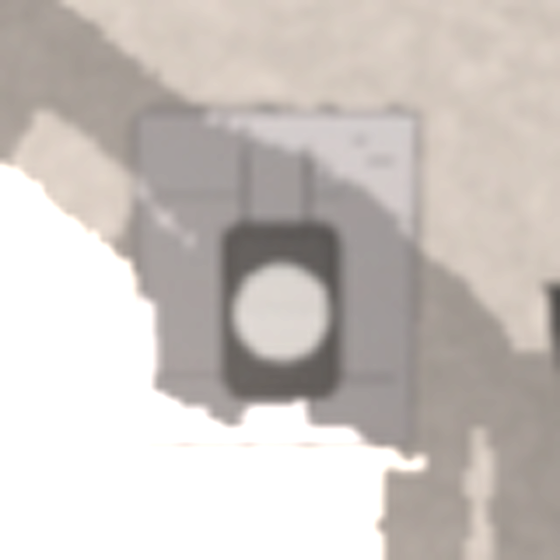

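```bash
python3 - <<'E'
from pl import *
w=pickle.load(open('w16.pkl','rb'))
q=lambda x,y:(214+(x+.5)/7-.5,78+(y+.5)/7-.5)
P=atz(w,*q(281,311.5),137); print('handle',P)
c=[atz(w,*q(*p),2) for p in [(135,112),(419,113)]]; print(c)
u=np.array([np.cos(1.43),np.sin(1.43),0]); print('rest centre',(c[0]+c[1])/2-35*u)
for p in [(222,311),(340,311)]: print(atz(w,*q(*p),137))
d=c[1]-c[0]; print(np.arctan2(d[1],d[0])+np.pi/2)
plan([tuple(P[:2])+(150,1.43),tuple(P[:2])+(79,1.43)],op=60)
E
```

```text
handle [ 488.19963191 -308.74403526  137.        ]
[array([ 462.64676133, -267.50500267,    2.        ]), array([ 521.99980945, -275.9505575 ,    2.        ])]
rest centre [ 487.41167919 -306.38143969    2.        ]
[ 479.46750802 -307.45783378  137.        ]
[ 496.95106519 -309.87903477  137.        ]
1.4294516547302352
16.1 0.1 30.1 0.001 60; 16.1 0.1 30.1 0.001 60; 16.1 0.1 30.1 0.001 60; 16.1 0.1 30.1 0.001 60; 0.0 0.0 35.5 -0.000 60; 0.0 0.0 35.5 -0.000 60
6 rows; start 17.05 [ 478.80333737 -372.3201683   270.42671537] [-3.13941894  0.00683593  1.43239488]
```

Call:
send_rows(plan="20 0 25 0.001 60; 20 0 30 0 60; 18 0 30 0 60; 3 0 25 0 60; 0 0 0 0 60")

```text
t: 17.55
eef_pos: [484.9, -304.4, 149.7]
tcp_rot: [-3.132, 0.002, 1.434]
ft_force: [0.6, 0.9, 0.7]
opening: 0.632
```

```bash
python3 - <<'E'
from pl import *
plan([(488.6,-308.5,78,1.43)],op=45)
E
```

```text
-1.8 2.1 35.9 0.002 45; -1.8 2.1 35.9 0.002 45
2 rows; start 17.55 [ 484.87617397 -304.3608886   149.70666192] [-3.13153462e+00  1.97657921e-03  1.43422404e+00]
```

Call:
send_rows(plan="-4 4 15 0.002 45; 0 0 20 0 45; 0 0 15 0 40; 0 0 5 0 40")

```text
t: 17.95
eef_pos: [489.0, -309.5, 92.2]
tcp_rot: [-3.133, 0.003, 1.433]
ft_force: [-0.5, 0.3, 0.6]
opening: 0.433
```

```bash
python3 - <<'E'
from pl import *
plan([(488.6,-308.5,78,1.43)],op=35)
E
```

```text
0.9 -0.6 14.2 0.003 35
1 rows; start 17.95 [ 489.04271201 -309.4783507    92.22233817] [-3.13253535e+00  2.62743367e-03  1.43302238e+00]
```

Call:
send_rows(plan="1 -1 10 0.002 35; 0 0 4 0 30; 0 0 0 0 26")

```text
t: 18.25
eef_pos: [488.4, -309.1, 77.3]
tcp_rot: [-3.133, 0.003, 1.43]
ft_force: [-0.5, -0.1, 0.5]
opening: 0.293
```

```bash
python3 - <<'E'
from pl import *
s=env.state();print(s['ft_force'],s['opening']*95)
plan([(488.6,-308.5,78,1.43)],op=20)
E
```

```text
[-0.48368443 -0.06844902  0.53010774] 27.856031972487603
0.6 0.2 -0.7 0.000 20
1 rows; start 18.25 [ 488.36115214 -309.09641041   77.28222534] [-3.13305900e+00  2.92065659e-03  1.43020217e+00]
```

Close now, in position.

Call:
send_rows(plan="1 0 0 0 0; 0 0 1 0 0; 0 0 0 0 0; 0 0 0 0 0")

```text
t: 18.65
eef_pos: [489.1, -308.4, 78.0]
tcp_rot: [-3.135, 0.004, 1.43]
ft_force: [-0.4, 0.4, -1.2]
opening: 0.19
```

Call:
send_rows(plan="0 0 -10 0 0; 0 0 -25 0 0; 0 0 -35 0 0; 0 0 -25 0 0; 0 0 0 0 0")

```text
t: 19.15
eef_pos: [489.6, -308.0, 178.6]
tcp_rot: [-3.135, 0.004, 1.43]
ft_force: [-0.2, 0.2, -1.5]
opening: 0.19
```

```bash
python3 look.py 17 150 240 205 300 ; python3 - <<'E'
from pl import *
w=pickle.load(open('w17.pkl','rb')); s=env.state()
for g in [21,24,27]: print(g,proj(w,ptool(s,puller(0,g,8,48.5))))
plan([(571,0,140,1.424)],op=0,vmax=40)
E
```

```text
scales 4.105263157894737 6.5 scene offset x 398
19.25 F [-0.63 -0.14 -2.02] M [-0.11  0.03 -0.05] op 17.952168247397026 p [ 488.67 -307.29  175.49] r [-3.13  0.    1.43] j4 -0.008326730973341002
toe nominal [ 488.02 -307.31  113.49] [[251.55 192.3 ]]
21 [[251.51645253 195.18932557]]
24 [[251.52922416 194.2012774 ]]
27 [[251.54168783 193.23718072]]
35.1 4.3 3.9 0.001 0; 35.1 4.2 3.9 0.001 0; 35.1 4.2 3.9 0.001 0; 35.1 4.2 3.9 0.001 0; 35.1 4.2 3.9 0.001 0; 35.1 4.2 3.9 0.001 0; 35.1 4.1 3.9 0.001 0; 35.1 4.1 3.9 0.001 0
35.1 4.1 3.9 0.001 0
9 rows; start 19.25 [ 488.67377075 -307.28784244  175.48537323] [-3.13124788e+00  1.84105862e-03  1.43019394e+00]
```

View pics/c17.png

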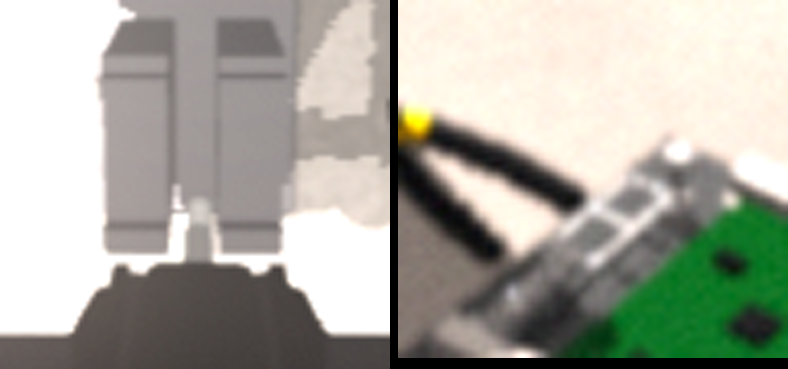

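```bash
python3 - <<'E'
from m import *
m(11,[('end',(174,267),42),('mid',(178,404),42),('head',(190,195),52)])
E
```

```text
end 42 [573.1  51.6  42. ] along -16.3 side -3.5
mid 42 [569.6  23.3  42. ] along -44.8 side -2.9
head 52 [578.8  67.   52. ] along -0.2 side -0.2
```

Call:
send_rows(plan="20 2 2 0.001 0; 38 5 4 0.001 0; 38 5 4 0.001 0; 38 5 4 0.001 0; 38 5 4 0.001 0; 38 4 4 0.001 0; 38 4 4 0.001 0; 28 3 4 0 0")

```text
t: 20.05
eef_pos: [558.3, -31.5, 133.7]
tcp_rot: [-3.117, -0.001, 1.416]
ft_force: [0.6, -1.5, -1.8]
opening: 0.19
```

Call:
send_rows(plan="15 2 4 0 0; 5 0 2 0 0; 0 0 0 0 0")

```text
t: 20.35
eef_pos: [561.7, -7.6, 123.2]
tcp_rot: [-3.11, -0.001, 1.42]
ft_force: [0.0, -0.4, -0.6]
opening: 0.187
```

```bash
sed -i 's/\[0,0,62\]/[0,0,53]/;s/\[8,0,59.5\]/[8,0,51.5]/' look.py; python3 look.py 18
```

```text
scales 4.333333333333333 6.5 scene offset x 398
20.45 F [ 0.42  0.64 -1.06] M [-0.08 -0.02  0.02] op 17.978990942250952 p [561.81  -8.58 123.79] r [-3.11 -0.    1.42] j4 0.001589019341198602
toe nominal [560.18  -8.3   70.82] [[253.42 198.  ]]
```

View pics/c18.png

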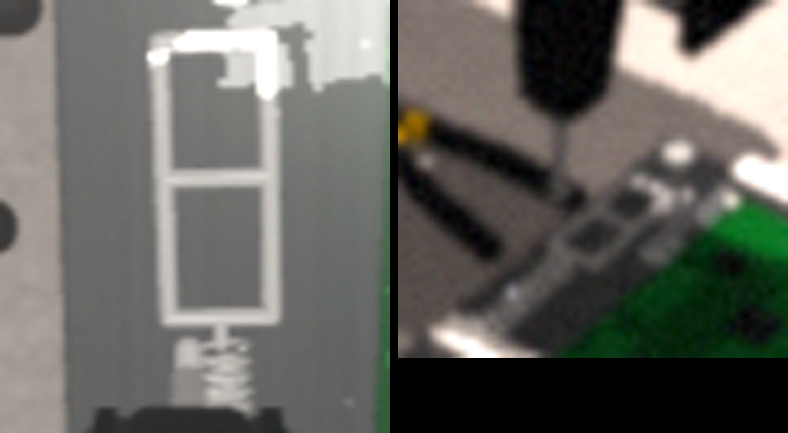

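```bash
python3 - <<'E'
from m import *
m(18,[('end',(214,42),42),('mid',(217,180),42),('near',(221,318),42),('toetip',(187,346),72)])
E
```

```text
end 42 [573.2  51.9  42. ] along -16.0 side -3.5
mid 42 [569.8  24.1  42. ] along -43.9 side -2.8
near 42 [566.4  -5.2  42. ] along -73.5 side -1.9
toetip 72 [560.7  -1.6  72. ] along -70.8 side -8.0
```

Call:
send_rows(plan="9 3 4 0 0; 7 3 4 0 0; 0 0 2 0 0; 0 0 0 0 0")

```text
t: 20.85
eef_pos: [570.6, 5.2, 113.0]
tcp_rot: [-3.111, -0.001, 1.415]
ft_force: [0.2, 0.0, -1.6]
opening: 0.19
```

```bash
python3 look.py 19
```

```text
scales 4.333333333333333 6.5 scene offset x 398
20.95 F [ 0.02  0.06 -0.37] M [-0.08  0.06 -0.  ] op 17.878976345887658 p [570.65   5.1  113.3 ] r [-3.11 -0.    1.42] j4 0.002669519897851278
toe nominal [569.08   5.37  60.33] [[253.09 196.87]]
```

View pics/c19.png

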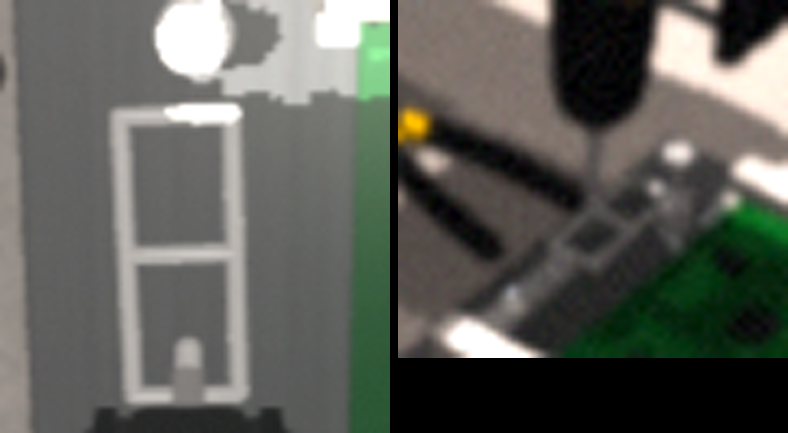

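```bash
python3 - <<'E'
from m import *
m(19,[('end',(176,114),42),('mid',(181,254),42),('near',(186,395),42),('toetip',(188,342),61),('head',(193,40),52)])
E
```

```text
end 42 [573.3  52.5  42. ] along -15.4 side -3.4
mid 42 [570.   24.6  42. ] along -43.4 side -2.7
near 42 [566.4  -5.1  42. ] along -73.3 side -2.0
toetip 61 [570.   11.6  61. ] along -56.3 side -0.8
head 52 [579.2  66.4  52. ] along -0.7 side 0.3
```

Call:
send_rows(plan="2 -1 11 0 0; 0 0 11 0 0; 0 0 11 0 0; 0 0 4 0 0; 0 0 0 0 0")

```text
t: 21.45
eef_pos: [568.2, 7.3, 72.6]
tcp_rot: [-3.111, -0.0, 1.415]
ft_force: [-0.0, -0.3, -1.9]
opening: 0.187
```

```bash
python3 look.py 20
```

```text
scales 4.333333333333333 6.5 scene offset x 398
21.55 F [-0.18 -0.23 -1.22] M [-0.09 -0.01 -0.02] op 18.006287591431324 p [568.5    7.24  73.37] r [-3.11 -0.    1.41] j4 0.003070091235113875
toe nominal [566.94   7.52  20.39] [[253.44 196.93]]
```

View pics/c20.png

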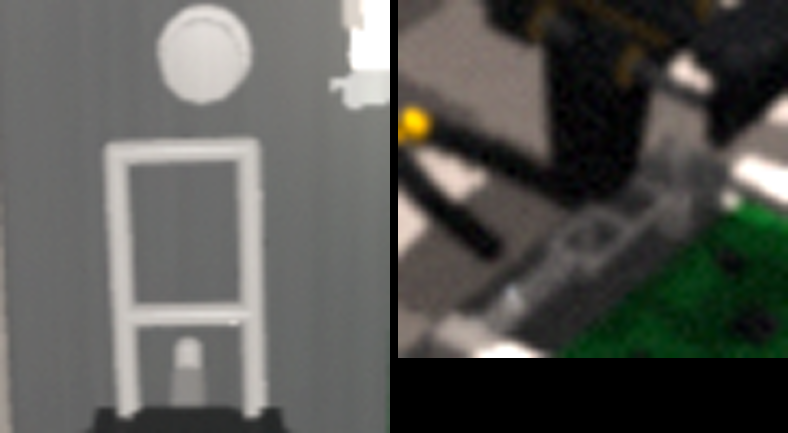

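Call:
send_rows(plan="5 1 2 0 0; 5 1 1 0 0; 4 0 0 0 0; 2 0 0 0 0; 0 0 0 0 0")

```text
t: 22.05
eef_pos: [573.8, 23.6, 71.1]
tcp_rot: [-3.113, 0.001, 1.416]
ft_force: [-0.5, -4.2, -1.1]
opening: 0.19
```

```bash
python3 look.py 21
```

```text
scales 4.333333333333333 6.5 scene offset x 398
22.15 F [-0.92 -2.58 -0.42] M [-0.94  0.12  0.02] op 17.818687496620903 p [573.79  23.4   71.12] r [-3.11  0.    1.42] j4 0.0027176996166966027
toe nominal [572.32  23.61  18.14] [[253.03 196.95]]
```

View pics/c21.png

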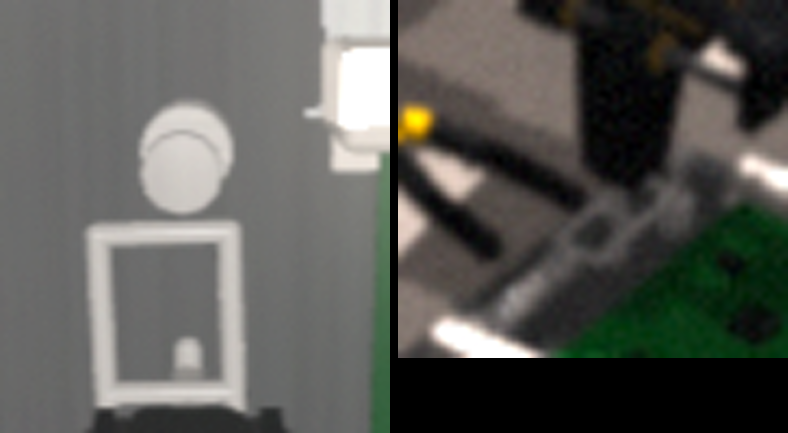

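```bash
python3 - <<'E'
from m import *
m(21,[('end',(165,234),42),('mid',(170,393),42),('toetip',(188,345),19),('head',(182,172),52)])
E
```

```text
end 42 [574.1  55.6  42. ] along -12.2 side -3.1
mid 42 [570.6  28.   42. ] along -40.0 side -2.6
toetip 19 [573.2  29.4  19. ] along -38.2 side -0.2
head 52 [579.1  66.9  52. ] along -0.3 side 0.2
```

Call:
send_rows(plan="0 1 -6 0 0; 0 1 -6 0 0; 0 1 -6 0 0; 0 0 -3 0 0; 0 0 0 0 0")

```text
t: 22.65
eef_pos: [577.6, 21.9, 94.3]
tcp_rot: [-3.114, 0.001, 1.415]
ft_force: [0.4, -4.4, -1.8]
opening: 0.186
```

```bash
python3 look.py 22
```

```text
scales 4.333333333333333 6.5 scene offset x 398
22.75 F [-0.51 -3.84 -3.1 ] M [-1.02  0.26  0.02] op 17.767998198974354 p [577.39  21.96  93.79] r [-3.11  0.    1.41] j4 0.0018155836681396117
toe nominal [575.88  22.14  40.81] [[252.76 196.5 ]]
```

View pics/c22.png

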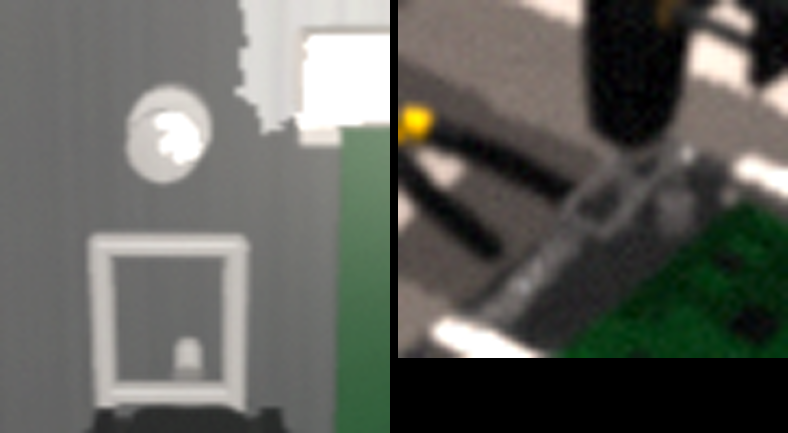

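```bash
python3 - <<'E'
from m import *
m(22,[('end',(168,245),68),('mid',(171,393),62),('toetip',(188,345),42),('head',(163,146),52)])
E
```

```text
end 68 [578.3  52.6  68. ] along -14.6 side 1.5
mid 62 [574.2  25.3  62. ] along -42.2 side 1.4
toetip 42 [577.   27.6  42. ] along -39.4 side 3.8
head 52 [579.   66.8  52. ] along -0.4 side 0.1
```

Call:
send_rows(plan="3 -1 1 0 0; 5 -1 1 0 0; 5 0 1 0 0; 4 0 0 0 0; 0 0 0 0 0")

```text
t: 23.25
eef_pos: [576.7, 38.9, 89.1]
tcp_rot: [-3.11, 0.004, 1.416]
ft_force: [-1.1, -8.4, -2.7]
opening: 0.189
```

```bash
python3 look.py 23
```

```text
scales 4.333333333333333 6.5 scene offset x 398
23.35 F [-1.11 -7.6  -2.13] M [-1.82  0.3   0.03] op 18.0444330117338 p [576.6   38.67  89.09] r [-3.11  0.    1.42] j4 -0.0001809099242262505
toe nominal [574.91  38.74  36.12] [[252.98 196.98]]
```

View pics/c23.png

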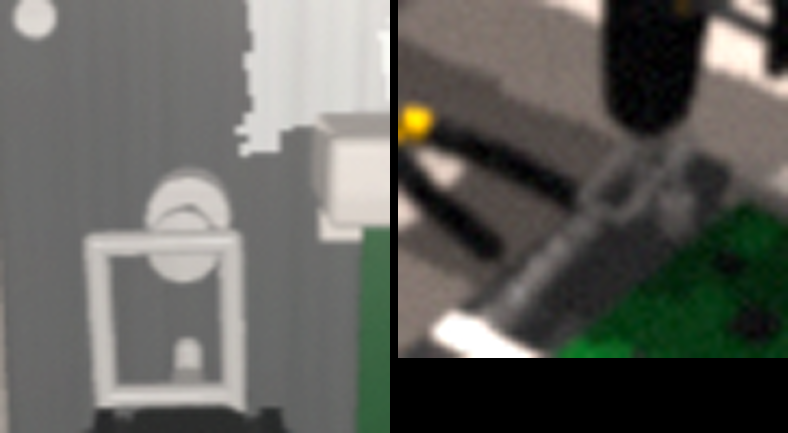

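```bash
python3 - <<'E'
from m import *
m(23,[('end',(163,244),63),('mid',(170,395),58),('toetip',(188,343),37),('head',(184,244),52)])
E
```

```text
end 63 [576.5  69.8  63. ] along 2.3 side -2.8
mid 58 [573.1  42.2  58. ] along -25.6 side -2.2
toetip 37 [575.9  45.   37. ] along -22.4 side 0.2
head 52 [579.2  67.1  52. ] along -0.1 side 0.2
```

Call:
send_rows(plan="4 1 0 0 0; 4 1 0 0 0; 2 1 0 0 0; 0 0 0 0 0")

```text
t: 23.75
eef_pos: [579.4, 46.5, 87.1]
tcp_rot: [-3.105, 0.008, 1.417]
ft_force: [-1.7, -9.2, -1.9]
opening: 0.191
```

```bash
python3 look.py 24
```

```text
scales 4.333333333333333 6.5 scene offset x 398
23.85 F [-1.48 -9.6  -2.22] M [-2.15  0.36  0.07] op 17.647865787192742 p [579.29  46.34  87.06] r [-3.11  0.01  1.42] j4 -0.005303122372296047
toe nominal [577.31  46.19  34.1 ] [[252.86 196.85]]
```

View pics/c24.png

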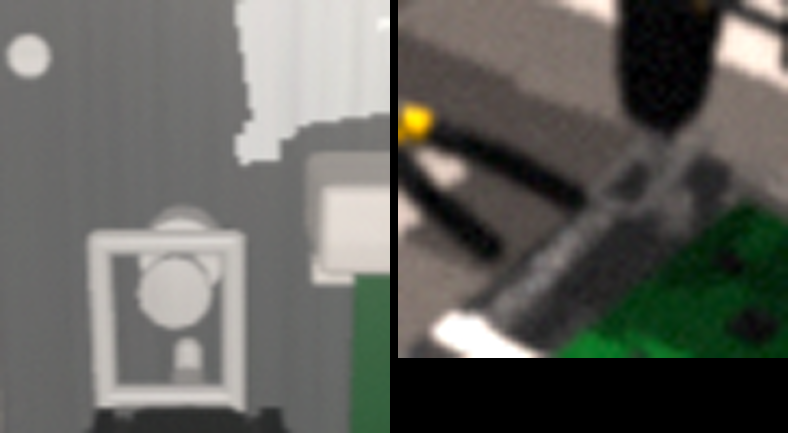

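```bash
python3 - <<'E'
from m import *
m(24,[('end',(166,242),61),('mid',(171,395),56),('toetip',(188,343),35),('head',(174,293),52)])
E
```

```text
end 61 [579.7  77.6  61. ] along 10.4 side -0.8
mid 56 [575.8  49.6  56. ] along -17.8 side -0.6
toetip 35 [578.4  52.3  35. ] along -14.8 side 1.6
head 52 [578.8  66.6  52. ] along -0.6 side -0.1
```

Call:
send_rows(plan="2 0 0 0 0; 1 0 4 0 0; 1 0 4 0 0; 0 0 3 0 0")

```text
t: 24.25
eef_pos: [578.0, 47.9, 74.4]
tcp_rot: [-3.102, 0.013, 1.419]
ft_force: [-1.6, -9.9, -1.3]
opening: 0.185
```

```bash
python3 look.py 25
```

```text
scales 4.333333333333333 6.5 scene offset x 398
24.35 F [-1.   -9.94 -0.52] M [-2.27  0.34  0.08] op 17.95852345344454 p [577.78  47.89  74.17] r [-3.1   0.01  1.42] j4 -0.011757688667692091
toe nominal [575.55  47.51  21.22] [[252.77 196.69]]
```

View pics/c25.png

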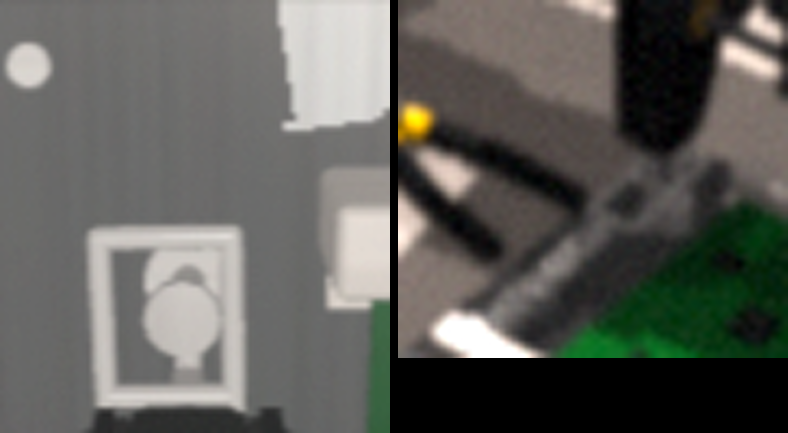

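```bash
python3 - <<'E'
from m import *
m(25,[('end',(165,239),46),('mid',(171,395),44),('toetip',(188,355),23),('head',(183,321),52)])
E
```

```text
end 46 [577.8  79.   46. ] along 11.5 side -3.0
mid 44 [574.3  51.2  44. ] along -16.5 side -2.3
toetip 23 [576.4  51.4  23. ] along -16.0 side -0.2
head 52 [579.1  66.3  52. ] along -0.8 side 0.2
```

Call:
send_rows(plan="0 2 2 0 0; 0 1 2 0 0; 0 0 0 0 0")

```text
t: 24.65
eef_pos: [579.7, 45.7, 69.1]
tcp_rot: [-3.099, 0.017, 1.42]
ft_force: [-1.7, -10.0, 0.6]
opening: 0.186
```

```bash
python3 look.py 26
```

```text
scales 4.333333333333333 6.5 scene offset x 398
24.75 F [-1.85 -8.94 -0.12] M [-2.12  0.4   0.08] op 18.008222071818885 p [579.68  45.76  69.26] r [-3.1   0.02  1.42] j4 -0.016301639048759576
toe nominal [577.31  45.21  16.31] [[253.02 196.72]]
```

View pics/c26.png

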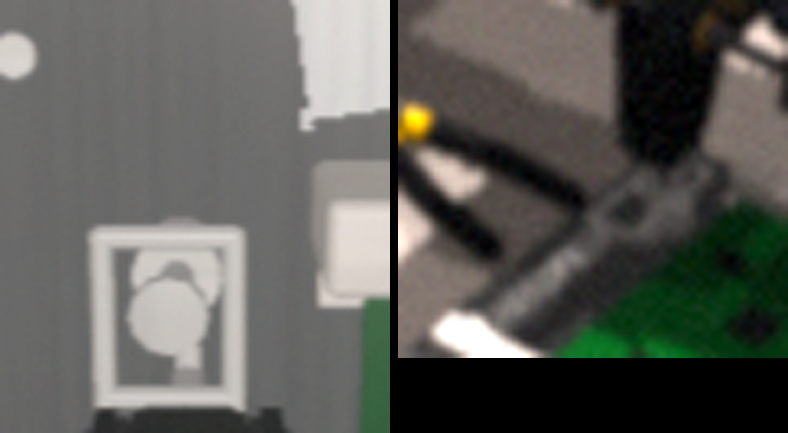

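Call:
send_rows(plan="-3 0 0 0 0; -3 0 0 0 0; -3 0 0 0 0; -2 0 0 0 0; 0 0 0 0 0")

```text
t: 25.25
eef_pos: [577.8, 35.3, 69.0]
tcp_rot: [-3.098, 0.016, 1.42]
ft_force: [-0.5, 0.1, -0.9]
opening: 0.185
```

```bash
python3 look.py 27
```

```text
scales 4.333333333333333 6.5 scene offset x 398
25.35 F [ 0.21  0.92 -1.65] M [-0.12  0.03  0.04] op 18.080220169423317 p [577.82  35.39  69.  ] r [-3.1   0.02  1.42] j4 -0.017109862891681718
toe nominal [575.42  34.86  16.06] [[253.02 196.59]]
```

View pics/c27.png

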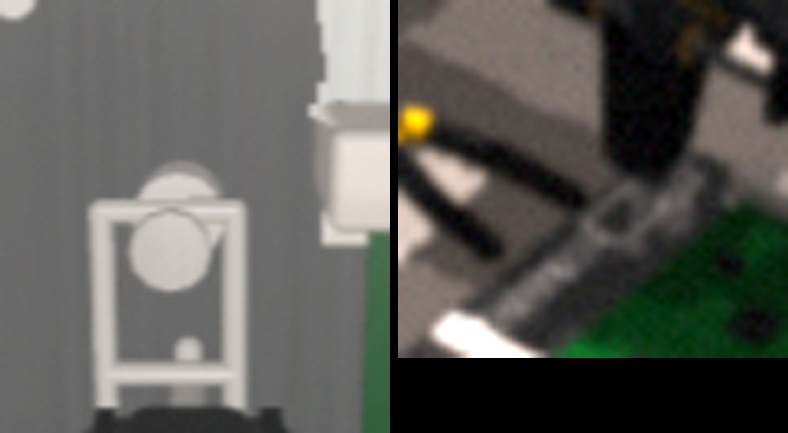

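```bash
python3 - <<'E'
from m import *
m(27,[('end',(168,211),42),('mid',(171,373),42),('toetip',(188,341),18),('head',(170,251),52)])
E
```

```text
end 42 [578.8  71.1  42. ] along 3.9 side -0.8
mid 42 [575.   43.6  42. ] along -24.0 side -0.5
toetip 18 [576.5  41.5  18. ] along -25.8 side 1.3
head 52 [579.   66.7  52. ] along -0.5 side 0.1
```

Call:
send_rows(plan="-4 -1 0 0 0; -3 0 0 0 0; 0 0 -1 0 0; 0 0 -6 0 0")

```text
t: 25.75
eef_pos: [575.6, 28.6, 75.9]
tcp_rot: [-3.097, 0.016, 1.421]
ft_force: [0.6, -0.1, -1.1]
opening: 0.185
```

```bash
python3 look.py 28
```

```text
scales 4.333333333333333 6.5 scene offset x 398
25.85 F [ 0.44  0.52 -0.83] M [-0.06  0.05 -0.05] op 18.041630376639453 p [576.3   28.63  76.93] r [-3.1   0.02  1.42] j4 -0.017296761072340655
toe nominal [573.96  28.11  23.98] [[254.01 196.87]]
```

View pics/c28.png

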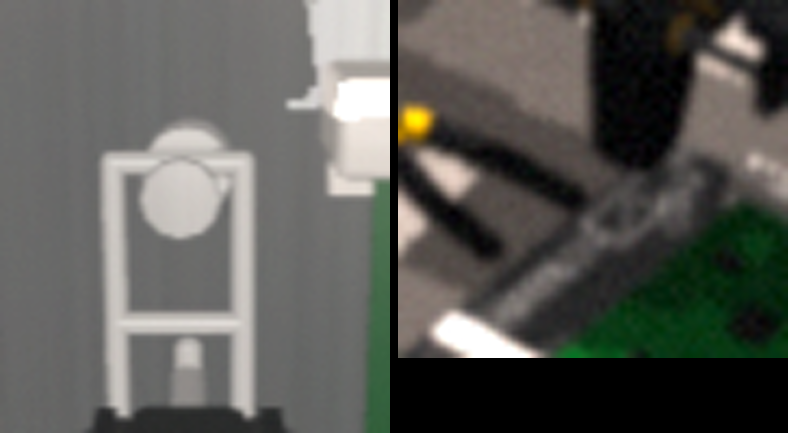

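Call:
send_rows(plan="0 0 -8 0 0; 0 0 -10 0 0; 0 0 -12 0 0; 0 0 -15 0 0; 0 0 -25 0 0; 0 0 -30 0 0; 0 0 -10 0 0; 0 0 0 0 0")

```text
t: 26.65
eef_pos: [581.5, 30.1, 196.5]
tcp_rot: [-3.103, 0.016, 1.421]
ft_force: [0.3, 0.2, -1.5]
opening: 0.193
```

```bash
python3 look.py 29 100 230 200 310; python3 - <<'E'
from pl import *
plan([(494,-285,185,1.43)],op=0,vmax=40)
E
```

```text
scales 3.5454545454545454 6.5 scene offset x 398
26.75 F [-0.58  0.27 -2.27] M [-0.05  0.02 -0.  ] op 17.763733418626465 p [580.95  30.13 194.75] r [-3.1   0.02  1.42] j4 -0.01397900796521995
toe nominal [578.65  29.61 141.8 ] [[252.22 196.17]]
-36.1 -4.3 1.1 -0.001 0; -36.1 -4.4 1.1 -0.001 0; -36.1 -4.4 1.1 -0.001 0; -36.0 -4.4 1.1 -0.001 0; -36.0 -4.5 1.1 -0.001 0; -36.0 -4.5 1.1 -0.001 0; -36.0 -4.5 1.1 -0.001 0; -36.0 -4.6 1.1 -0.001 0
-36.0 -4.6 1.1 -0.001 0
9 rows; start 26.75 [580.95414206  30.12594315 194.75054301] [-3.09997382  0.01613433  1.42126831]
```

View pics/c29.png

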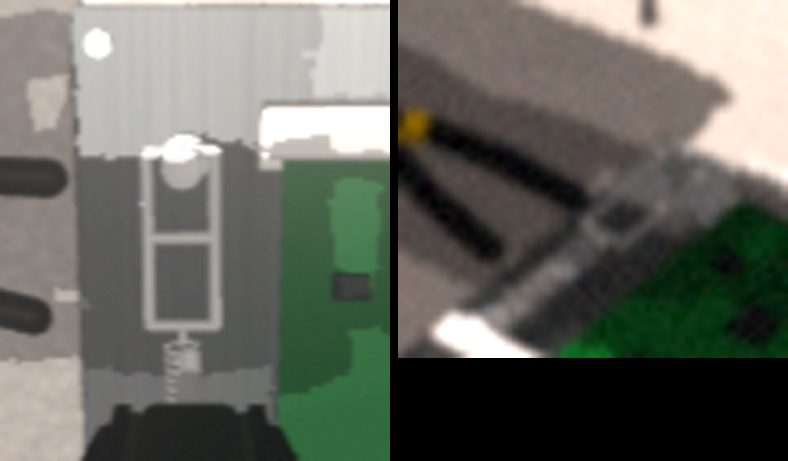

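Call:
send_rows(plan="-20 -3 1 -0.001 0; -38 -5 1 -0.001 0; -38 -5 1 -0.001 0; -38 -5 1 -0.001 0; -38 -5 1 -0.001 0; -38 -5 1 -0.001 0; -38 -5 1 -0.001 0; -30 -4 1 -0.001 0")

```text
t: 27.55
eef_pos: [497.6, -244.4, 180.6]
tcp_rot: [-3.083, 0.011, 1.436]
ft_force: [0.8, 0.9, -1.4]
opening: 0.189
```

Call:
send_rows(plan="-18 -2 0 -0.001 0; -6 0 0 0 0; 0 0 0 0 0")

```text
t: 27.85
eef_pos: [489.5, -271.3, 176.7]
tcp_rot: [-3.076, 0.009, 1.433]
ft_force: [0.0, 0.7, -1.5]
opening: 0.186
```

```bash
python3 look.py 30 120 230 200 310 170 260 140 230; python3 rr.py 0 22
```

```text
scales 3.5454545454545454 4.333333333333333 scene offset x 398
27.95 F [-0.33  0.56 -1.14] M [-0.03 -0.01 -0.01] op 17.87269299622826 p [ 489.85 -270.3   177.05] r [-3.08  0.01  1.43] j4 -0.04372781730622975
toe nominal [ 486.38 -270.28  124.16] [[253.28 195.62]]
27.95 [ 489.8 -270.3  177.1] [-3.077  0.009  1.434] [-0.3  0.6 -1.1] 17.87269299622826
toe 35.1 -7.6 49.2
corner 48.5 -4.4 98.9
backcorner 22.5 -4.3 99.2
```

View pics/c30.png

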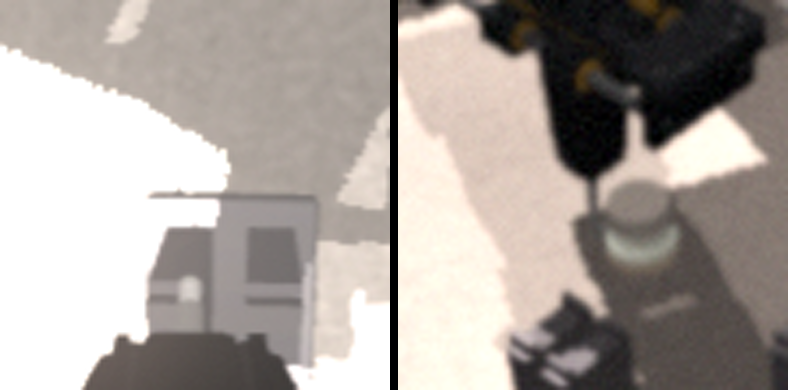

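```bash
cat > rs.py <<'E'
from pl import *
u=np.array([np.cos(1.43),np.sin(1.43),0]); v=np.array([u[1],-u[0],0]); r=np.array([489,-306.1,75])
def ms(n,pts,f=3.54545,off=(200,120)):
    w=pickle.load(open('w%s.pkl'%n,'rb'))
    for k,p,z in pts:
        d=atz(w,off[0]+(p[0]+.5)/f-.5,off[1]+(p[1]+.5)/f-.5,z)-r; print(k,'along %.1f side %.1f'%(d@u,d@v))
E
python3 - <<'E'
from rs import *
ms(30,[('slotL',(212,300),75),('slotR',(247,300),75),('toetip',(189,285),126),('base right',(317,250),3),('base top',(230,195),3)])
E
```

```text
slotL along 19.3 side -4.6
slotR along 19.5 side 5.3
toetip along 39.5 side -7.8
base right along 15.1 side 29.1
base top along 34.3 side -1.8
```

```bash
cat >> rs.py <<'E'
def d2t(da,ds,dz):
    s=env.state(); R=Rr.from_euler('xyz',s['tcp_rot']).as_matrix(); return (R.T@(da*u+ds*v+np.array([0,0,dz]))).round(1)
E
python3 - <<'E'
from rs import *
print(d2t(-36,6.1,-30), d2t(0,0,-60))
E
```

```text
[-35.8   7.9  29.9] [ 0.5  3.9 59.9]
```

Call:
send_rows(plan="-10 2 6 0.004 0; -14 3 10 0 0; -8 2 8 0 0; -3 1 5 0 0; 0 0 0 0 0")

```text
t: 28.45
eef_pos: [492.1, -306.6, 144.5]
tcp_rot: [-3.076, 0.008, 1.433]
ft_force: [-0.6, -0.3, -0.1]
opening: 0.189
```

```bash
python3 look.py 31 120 230 200 310 170 260 140 230; python3 rr.py 0 22
```

```text
scales 3.5454545454545454 4.333333333333333 scene offset x 398
28.55 F [-0.32  0.48 -0.75] M [-0.12  0.05  0.01] op 17.903723522549015 p [ 492.27 -306.34  145.32] r [-3.08  0.01  1.43] j4 -0.04822906709513347
toe nominal [ 488.81 -306.33   92.43] [[253.18 196.61]]
28.55 [ 492.3 -306.3  145.3] [-3.077  0.009  1.434] [-0.3  0.5 -0.7] 17.903723522549015
toe -0.3 -0.2 17.4
corner 13.2 3.0 67.2
backcorner -12.8 3.1 67.4
```

View pics/c31.png

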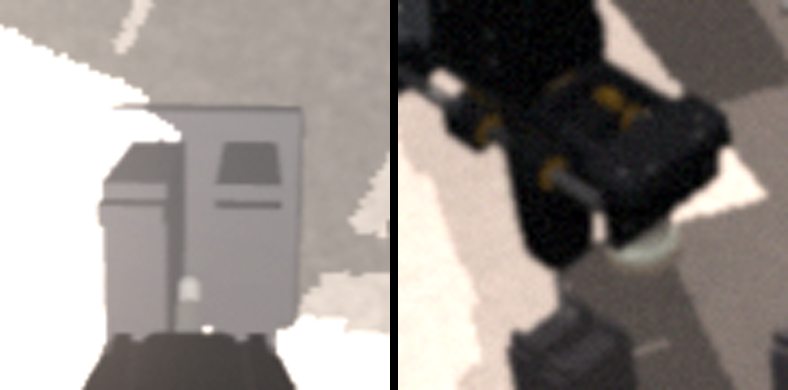

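```bash
python3 - <<'E'
from rs import *
ms(31,[('slotL',(168,270),75),('slotR',(216,270),75),('toetip',(189,283),94),('base right',(303,200),3),('base top',(230,106),3),('lip',(140,200),83)])
print(d2t(-1,-.8,-30),d2t(0,0,-62))
E
```

```text
slotL along 2.8 side -6.8
slotR along 3.0 side 5.2
toetip along 5.4 side -0.3
base right along 5.5 side 29.6
base top along 34.7 side 6.1
lip along 22.2 side -12.7
[-0.7  1.1 30. ] [ 0.5  4.  61.9]
```

Call:
send_rows(plan="-1 -1 8 0.004 0; 0 1 15 0 0; 0 1 15 0 0; 0 0 6 0 0; 0 0 0 0 0")

```text
t: 29.05
eef_pos: [490.3, -306.8, 100.3]
tcp_rot: [-3.079, 0.01, 1.43]
ft_force: [0.4, 0.5, -0.6]
opening: 0.185
```

```bash
python3 rr.py 0 22; python3 - <<'E'
from rs import *
s=env.state(); print(s['joints'][3]); print(d2t(0,0,-20))
E
```

```text
29.05 [ 490.3 -306.8  100.3] [-3.079  0.01   1.43 ] [ 0.4  0.5 -0.6] 17.58099587228733
toe -1.1 -1.9 -27.6
corner 12.4 1.2 22.2
backcorner -13.6 1.2 22.4
-0.05233229153402274
[ 0.2  1.2 20. ]
```

Call:
send_rows(plan="0 1 10 0 0; 0 0 7 0 0; 0 0 1 0 0")

```text
t: 29.35
eef_pos: [490.6, -307.1, 82.0]
tcp_rot: [-3.081, 0.011, 1.43]
ft_force: [-0.2, -0.3, -1.1]
opening: 0.186
```

```bash
python3 rr.py 0 22
```

```text
29.35 [ 490.6 -307.1   82. ] [-3.081  0.011  1.43 ] [-0.2 -0.3 -1.1] 17.652428570953308
toe -1.4 -1.5 -45.9
corner 12.2 1.5 3.8
backcorner -13.8 1.5 4.1
```

Call:
send_rows(plan="0 0 3 0 0; 0 0 0 0 0")

```text
t: 29.55
eef_pos: [490.4, -307.2, 78.7]
tcp_rot: [-3.081, 0.011, 1.43]
ft_force: [1.0, 0.1, -0.8]
opening: 0.192
```

```bash
python3 rr.py 0 22
```

```text
29.55 [ 490.4 -307.2   78.7] [-3.081  0.011  1.43 ] [ 1.   0.1 -0.8] 18.212471493478706
toe -1.4 -1.7 -49.2
corner 12.1 1.4 0.6
backcorner -13.9 1.4 0.9
```

Opening, then up along the world vertical.

Call:
send_rows(plan="0 0 0 0 30; 0 0 0 0 40; 0 0 0 0 50; 0 0 0 0 60; 0 -1 -15 0 60; 0 -2 -35 0 60")

```text
t: 30.15
eef_pos: [489.5, -305.9, 127.3]
tcp_rot: [-3.076, 0.009, 1.43]
ft_force: [-0.7, -1.2, -0.8]
opening: 0.607
```

Call:
send_rows(plan="0 -2 -40 0 60; -30 -2 -35 0 60; -35 -2 -35 0 60; -10 0 -15 0 60; 0 0 0 0 60")

```text
t: 30.65
eef_pos: [481.5, -381.5, 262.9]
tcp_rot: [-3.081, 0.012, 1.431]
ft_force: [-0.1, 0.1, 0.7]
opening: 0.629
```

```bash
python3 rr.py 0 31; python3 - <<'E'
from pl import *
w=cam('wrist','w32.png'); pickle.dump(w,open('w32.pkl','wb')); 
r=np.array([489,-306.1,75]); p=proj(w,[r,r+[0,0,62]]); print(p)
x,y=p[0].astype(int); y0=max(0,y-40);x0=x-40
a=w['image'][y0:y0+80,x0:x0+80,::-1]; print(x0,y0); a=np.clip(cv2.resize(a,None,fx=5,fy=5,interpolation=cv2.INTER_CUBIC).astype(float)*1.5,0,255).astype('uint8')
d=cam('scene','s32.png'); pickle.dump(d,open('s32.pkl','wb')); b=d['image'][210:290,150:230,::-1]; b=np.clip(cv2.resize(b,None,fx=4.9,fy=5,interpolation=cv2.INTER_CUBIC).astype(float)*1.5,0,255).astype('uint8')
cv2.imwrite('pics/c32.png',np.hstack([a,b]))
b=d['image'][160:250,220:340,::-1]; cv2.imwrite('pics/d32.png',np.clip(cv2.resize(b,None,fx=6,fy=6,interpolation=cv2.INTER_CUBIC).astype(float)*1.5,0,255).astype('uint8'))
E
```

```text
30.65 [ 481.5 -381.5  262.9] [-3.081  0.012  1.431] [-0.1  0.1  0.7] 59.72650840511059
toe -76.4 -0.6 126.0
corner -62.8 2.4 175.8
backcorner -88.8 2.4 176.1
[[260.12351035 110.69707254]
 [257.76638106 110.43876755]]
220 70
```

View pics/c32.png

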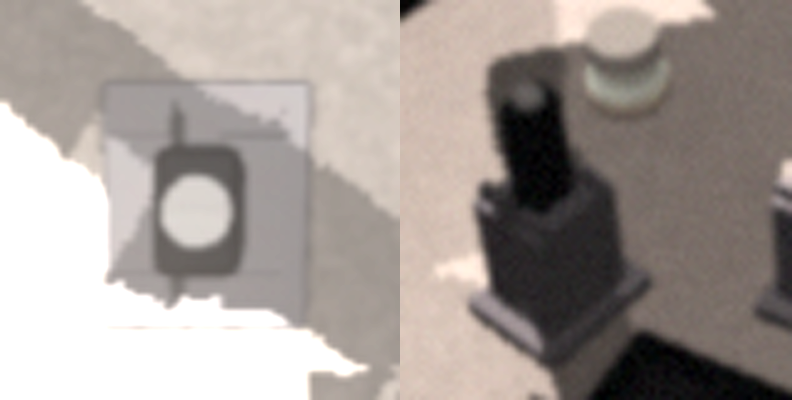

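View pics/d32.png

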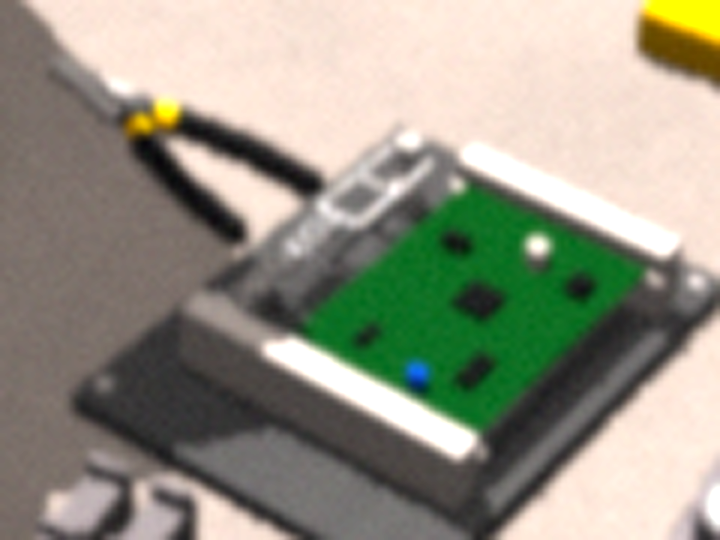

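```bash
python3 - <<'E'
from rs import *
w=pickle.load(open('w32.pkl','rb')); q=lambda x,y:(220+(x+.5)/5-.5,70+(y+.5)/5-.5)
for n,p,z in [('cap',(196,211),139),('handle',(199,210),137),('base TL',(102,82),2),('base TR',(312,82),2)]:
    P=atz(w,*q(*p),z); d=P-r; print(n,P.round(1),(d@u).round(1),(d@v).round(1))
d=pickle.load(open('s32.pkl','rb'))
b=d['image'][175:205,265:300,::-1]; cv2.imwrite('pics/e32.png',np.clip(cv2.resize(b,None,fx=18,fy=18,interpolation=cv2.INTER_CUBIC).astype(float)*1.3,0,255).astype('uint8'))
E
```

```text
cap [ 489.9 -307.6  139. ] -1.3 1.1
handle [ 490.5 -307.5  137. ] -1.1 1.7
base TL [ 462.1 -267.     2. ] 34.9 -32.2
base TR [ 521.9 -275.7    2. ] 34.8 28.3
```

View pics/e32.png

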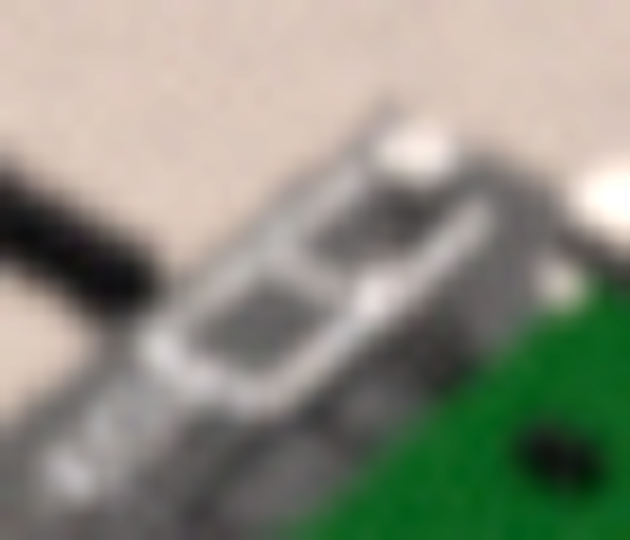

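```bash
python3 - <<'E'
from rs import *
d=pickle.load(open('s32.pkl','rb'))
b=d['image'][215:270,155:210,::-1]; b=np.clip(cv2.resize(b,None,fx=10,fy=10,interpolation=cv2.INTER_CUBIC).astype(float)*2,0,255).astype('uint8')
def box(c,hx,hy,z0,z1,tilt=0):
    P=[]
    for z in (z0,z1):
        for sx,sy in [(-1,-1),(1,-1),(1,1),(-1,1)]: P.append(c+v*(hx*sx+tilt*(z-75))+u*hy*sy+np.array([0,0,z-c[2]]))
    return P
def draw(P,col):
    p=((proj(d,P)+[.4+.5,.6+.5]-[155,215])*10).astype(int)
    for i in range(4):
        for a,e in [(i,(i+1)%4),(i+4,(i+1)%4+4),(i,i+4)]: cv2.line(b,tuple(map(int,p[a])),tuple(map(int,p[e])),col,1)
draw(box(r,30,35,0,4),(0,255,0))
draw(box(r+1.4*v-1.2*u,9,13,75,137),(0,0,255))
cv2.imwrite('pics/f32.png',b)
E
```

```text
(no output)
```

View pics/f32.png

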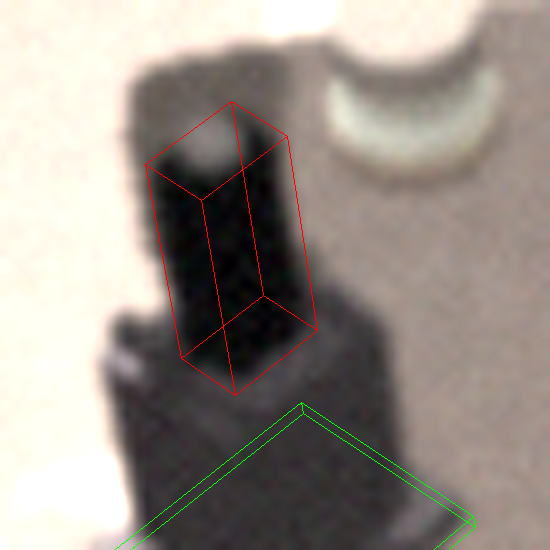

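```bash
python3 - <<'E'
from h import *
s=env.state(); print(s['t'],s['ft_force'])
print(job_done())
E
```

```text
30.75 [ 0.23222745  0.08525139 -1.29997598]
the job is handed in; nothing more can be done
None
```

The spring is hooked on its post and the puller is back upright in its rest, the one nearest the robot's base. I handed the job in at about 31 s of the 67 s allowed.

- **First try:** The puller turned about 14° in the grip at roughly 7 N. I let the spring off, set the puller back in the rest and gripped it lower.
- **Second try:** I hooked deeper in the eye, lifted the end over the head at about 10 N, well under the 16 N limit, and settled it round the neck.
- **Spring check:** The last pictures show the link level, with its end wire behind the neck under the head. I measured that wire 3.9 mm from the post's axis, against the nominal 5 mm and within the camera error. Jaw closure I took from that position, not from a separate measurement.
- **Puller check:** In the scene picture the puller lines up with an upright outline. It stands about 1.5 to 3 mm to one side of the rest's axis, depending on the picture; I left that.
- **Surroundings:** The arm is clear of everything. No unexpected contact forces showed, and I saw nothing else moved, though I did not measure the other things again.

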